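# Sort shoe heels by tag and clamp the good ones in the press

## Task

Pull the carriage of the heel press fully out, then sort all the heel blocks on the bench by the tag on top: green ones each into a nest of the carriage, red ones each into a nest of the red reject rack, upright and flat on the nest floor. Then slide the loaded carriage fully home under the bridge, and after that turn first the left and then the right orange bolt knob (left and right as the robot sees them) clockwise to its end stop. Leave everything else on the bench where it is, and finish with the gripper clear.

Things in the scene. Friction and masses are not known exactly. Their poses are not given: they have to be found in the camera images.
- heel_pass_a: a D-shaped shoe heel block standing on its rubber lift, green round tag (30 mm) on its top; 50 mm long (own x; flat face at -x, rounded end at +x), 44 mm wide (own y, flat sides from x = -25 to +3 mm), 40 mm tall, about 70 g; origin: centre of the underside, z up. May be absent (None)
- heel_pass_b: a D-shaped shoe heel block standing on its rubber lift, green round tag (30 mm) on its top; 50 mm long (own x; flat face at -x, rounded end at +x), 44 mm wide (own y, flat sides from x = -25 to +3 mm), 40 mm tall, about 70 g; origin: centre of the underside, z up. May be absent (None)
- heel_pass_c: a D-shaped shoe heel block standing on its rubber lift, green round tag (30 mm) on its top; 50 mm long (own x; flat face at -x, rounded end at +x), 44 mm wide (own y, flat sides from x = -25 to +3 mm), 40 mm tall, about 70 g; origin: centre of the underside, z up. May be absent (None)
- heel_rej_a: a D-shaped shoe heel block standing on its rubber lift, red round tag (30 mm) on its top; 50 mm long (own x; flat face at -x, rounded end at +x), 44 mm wide (own y, flat sides from x = -25 to +3 mm), 40 mm tall, about 70 g; origin: centre of the underside, z up. May be absent (None)
- heel_rej_b: a D-shaped shoe heel block standing on its rubber lift, red round tag (30 mm) on its top; 50 mm long (own x; flat face at -x, rounded end at +x), 44 mm wide (own y, flat sides from x = -25 to +3 mm), 40 mm tall, about 70 g; origin: centre of the underside, z up. May be absent (None)
- press: green clamp press, fixed, origin under its base plate (285 x 330 x 12 mm), +x away from the robot (yaw up to 0.1 rad). A bridge along its y, 50 mm deep, centred at x = +60 mm, underside 66 mm and top 82 mm above the table, posts' inner faces at y = +/-136 mm. A seated heel passes under it with 8 mm to spare; one standing on a nest wall does not
- carriage (a joint): position of the press's aluminium carriage along the press's +x: 0 = pulled fully out towards the robot (nests 120 mm in front of the bridge's centre), 0.12 m = fully home, nests under the bridge. Slides stiffly (about 2 N), stops at both ends, stays where left, starts partly in (0.055 to 0.105)
- handle (a point): grip point on the carriage's black upright handle: a block 16 mm (press x) x 40 mm (press y), its top 14 mm above this point, its foot (the carriage's tongue) 28 mm below; 95 mm nearer the robot than the nests; moves with the carriage
- pass_nest0 (a point): centre of the floor of the carriage's right nest (as the robot sees it): a pocket 51 mm along the press's x and 57 mm along its y, between green walls 10 mm high and 5 mm thick, floor 18 mm above the table; nests are 62 mm apart along y. A heel lies with its length along y, either way round. Axes as the press
- pass_nest1 (a point): centre of the floor of the carriage's middle nest (as the robot sees it): a pocket 51 mm along the press's x and 57 mm along its y, between green walls 10 mm high and 5 mm thick, floor 18 mm above the table; nests are 62 mm apart along y. A heel lies with its length along y, either way round. Axes as the press
- pass_nest2 (a point): centre of the floor of the carriage's left nest (as the robot sees it): a pocket 51 mm along the press's x and 57 mm along its y, between green walls 10 mm high and 5 mm thick, floor 18 mm above the table; nests are 62 mm apart along y. A heel lies with its length along y, either way round. Axes as the press
- reject_nest0 (a point): centre of the floor of the right nest of the red reject rack (fixed, 75 x 145 mm, two nests in a row along its y): a pocket 51 mm along the rack's x, 57 mm along its y, red walls 10 mm high and 5 mm thick, floor 8 mm above the table; nests 62 mm apart; a heel lies with its length along y, either way round. Axes as the rack
- reject_nest1 (a point): centre of the floor of the left nest of the red reject rack (fixed, 75 x 145 mm, two nests in a row along its y): a pocket 51 mm along the rack's x, 57 mm along its y, red walls 10 mm high and 5 mm thick, floor 8 mm above the table; nests 62 mm apart; a heel lies with its length along y, either way round. Axes as the rack
- bolt_left (a joint): angle of the left orange captive bolt knob (at y = +108 mm of the press, on the bridge): turns clockwise seen from above from 0 (loose) to its end stop at 4.2 rad (tight); friction about 0.06 N m; stays where it is left; starts between 0.2 and 0.9
- bolt_left_grip (a point): on the axis of the left bolt knob, at the height to grip. The grip is an upright bar 38 mm long, 14 mm thick, reaching 7 mm above this point and 23 mm below it to a disc 40 mm across, on a steel foot 64 mm across. This point's own x axis runs along the bar and turns with it: at joint value 0 it is the press's x axis
- bolt_right (a joint): angle of the right orange captive bolt knob (at y = -108 mm of the press, on the bridge): turns clockwise seen from above from 0 (loose) to its end stop at 4.2 rad (tight); friction about 0.06 N m; stays where it is left; starts between 0.2 and 0.9
- bolt_right_grip (a point): on the axis of the right bolt knob, at the height to grip. The grip is an upright bar 38 mm long, 14 mm thick, reaching 7 mm above this point and 23 mm below it to a disc 40 mm across, on a steel foot 64 mm across. This point's own x axis runs along the bar and turns with it: at joint value 0 it is the press's x axis
- tin_brown: bystander, leave alone: a round tin, 66 mm across, 23 mm tall, coppery lid
- tin_blue: bystander, leave alone: a round tin, 66 mm across, 23 mm tall, blue lid
- awl: bystander, leave alone: a wooden-handled awl lying flat, 170 mm long
- hammer: bystander, leave alone: a hammer lying flat, 260 mm long
- brush: bystander, leave alone: a wooden brush lying flat, 200 mm long
- glue_jar: bystander, leave alone: an amber glue jar with a red cap, 68 mm across, 90 mm tall
- polish_bottle: bystander, leave alone: an amber polish bottle, 52 mm across, 130 mm tall
Things that resemble listed ones, but are neither listed nor needed, are in the scene too. Leave any pink or yellow look-alike of the heel_pass_a alone.

How it is judged:
On the way, in this order (a step that is already met when the one before it is completed fails the run):
1. the carriage is pulled out fully (within 10 mm of its front stop) (value of joint carriage below 0.01 m), for 0.2 s.
2. with the carriage still out (within 20 mm), every green heel sits in a carriage nest and every red one in a reject nest (((horizontal distance between heel_pass_a and pass_nest0 below 0.008 m and z of heel_pass_a in the frame of pass_nest0 between -0.004 and 0.004 m) or (horizontal distance between heel_pass_a and pass_nest1 below 0.008 m and z of heel_pass_a in the frame of pass_nest1 between -0.004 and 0.004 m) or (horizontal distance between heel_pass_a and pass_nest2 below 0.008 m and z of heel_pass_a in the frame of pass_nest2 between -0.004 and 0.004 m)) and angle between each of heel_pass_a, heel_pass_b, heel_pass_c, heel_rej_a, heel_rej_b's own z axis and vertical below 0.1 rad and ((horizontal distance between heel_pass_b and pass_nest0 below 0.008 m and z of heel_pass_b in the frame of pass_nest0 between -0.004 and 0.004 m) or (horizontal distance between heel_pass_b and pass_nest1 below 0.008 m and z of heel_pass_b in the frame of pass_nest1 between -0.004 and 0.004 m) or (horizontal distance between heel_pass_b and pass_nest2 below 0.008 m and z of heel_pass_b in the frame of pass_nest2 between -0.004 and 0.004 m)) and ((horizontal distance between heel_pass_c and pass_nest0 below 0.008 m and z of heel_pass_c in the frame of pass_nest0 between -0.004 and 0.004 m) or (horizontal distance between heel_pass_c and pass_nest1 below 0.008 m and z of heel_pass_c in the frame of pass_nest1 between -0.004 and 0.004 m) or (horizontal distance between heel_pass_c and pass_nest2 below 0.008 m and z of heel_pass_c in the frame of pass_nest2 between -0.004 and 0.004 m)) and ((horizontal distance between heel_rej_a and reject_nest0 below 0.008 m and z of heel_rej_a in the frame of reject_nest0 between -0.004 and 0.004 m) or (horizontal distance between heel_rej_a and reject_nest1 below 0.008 m and z of heel_rej_a in the frame of reject_nest1 between -0.004 and 0.004 m)) and ((horizontal distance between heel_rej_b and reject_nest0 below 0.008 m and z of heel_rej_b in the frame of reject_nest0 between -0.004 and 0.004 m) or (horizontal distance between heel_rej_b and reject_nest1 below 0.008 m and z of heel_rej_b in the frame of reject_nest1 between -0.004 and 0.004 m)) and value of joint carriage below 0.02 m), for 0.3 s.
3. the carriage is fully home (within 6 mm of its stop), the green heels still in their nests (value of joint carriage above 0.114 m and ((horizontal distance between heel_pass_a and pass_nest0 below 0.008 m and z of heel_pass_a in the frame of pass_nest0 between -0.004 and 0.004 m) or (horizontal distance between heel_pass_a and pass_nest1 below 0.008 m and z of heel_pass_a in the frame of pass_nest1 between -0.004 and 0.004 m) or (horizontal distance between heel_pass_a and pass_nest2 below 0.008 m and z of heel_pass_a in the frame of pass_nest2 between -0.004 and 0.004 m)) and angle between each of heel_pass_a, heel_pass_b, heel_pass_c's own z axis and vertical below 0.1 rad and ((horizontal distance between heel_pass_b and pass_nest0 below 0.008 m and z of heel_pass_b in the frame of pass_nest0 between -0.004 and 0.004 m) or (horizontal distance between heel_pass_b and pass_nest1 below 0.008 m and z of heel_pass_b in the frame of pass_nest1 between -0.004 and 0.004 m) or (horizontal distance between heel_pass_b and pass_nest2 below 0.008 m and z of heel_pass_b in the frame of pass_nest2 between -0.004 and 0.004 m)) and ((horizontal distance between heel_pass_c and pass_nest0 below 0.008 m and z of heel_pass_c in the frame of pass_nest0 between -0.004 and 0.004 m) or (horizontal distance between heel_pass_c and pass_nest1 below 0.008 m and z of heel_pass_c in the frame of pass_nest1 between -0.004 and 0.004 m) or (horizontal distance between heel_pass_c and pass_nest2 below 0.008 m and z of heel_pass_c in the frame of pass_nest2 between -0.004 and 0.004 m))), for 0.2 s.
4. the left bolt is at its end stop (within 0.15 rad), the carriage home (value of joint carriage above 0.114 m and value of joint bolt_left above 4.05 rad), for 0.2 s.
5. the right bolt is at its end stop (within 0.15 rad), the left one too, the carriage home (all of step 4 and value of joint bolt_right above 4.05 rad), for 0.2 s.
At the end, for the whole second after the job is handed in: Every green heel is in a carriage nest and every red heel in a reject nest (centre within 8 mm of the nest's, height within 4 mm of its floor, tilt under 0.1 rad, at rest); the carriage is within 6 mm of fully home; both bolts are within 0.15 rad of their end stops (all of step 5 and ((horizontal distance between heel_pass_a and pass_nest0 below 0.008 m and z of heel_pass_a in the frame of pass_nest0 between -0.004 and 0.004 m) or (horizontal distance between heel_pass_a and pass_nest1 below 0.008 m and z of heel_pass_a in the frame of pass_nest1 between -0.004 and 0.004 m) or (horizontal distance between heel_pass_a and pass_nest2 below 0.008 m and z of heel_pass_a in the frame of pass_nest2 between -0.004 and 0.004 m)) and angle between each of heel_pass_a, heel_pass_b, heel_pass_c, heel_rej_a, heel_rej_b's own z axis and vertical below 0.1 rad and ((horizontal distance between heel_pass_b and pass_nest0 below 0.008 m and z of heel_pass_b in the frame of pass_nest0 between -0.004 and 0.004 m) or (horizontal distance between heel_pass_b and pass_nest1 below 0.008 m and z of heel_pass_b in the frame of pass_nest1 between -0.004 and 0.004 m) or (horizontal distance between heel_pass_b and pass_nest2 below 0.008 m and z of heel_pass_b in the frame of pass_nest2 between -0.004 and 0.004 m)) and ((horizontal distance between heel_pass_c and pass_nest0 below 0.008 m and z of heel_pass_c in the frame of pass_nest0 between -0.004 and 0.004 m) or (horizontal distance between heel_pass_c and pass_nest1 below 0.008 m and z of heel_pass_c in the frame of pass_nest1 between -0.004 and 0.004 m) or (horizontal distance between heel_pass_c and pass_nest2 below 0.008 m and z of heel_pass_c in the frame of pass_nest2 between -0.004 and 0.004 m)) and ((horizontal distance between heel_rej_a and reject_nest0 below 0.008 m and z of heel_rej_a in the frame of reject_nest0 between -0.004 and 0.004 m) or (horizontal distance between heel_rej_a and reject_nest1 below 0.008 m and z of heel_rej_a in the frame of reject_nest1 between -0.004 and 0.004 m)) and ((horizontal distance between heel_rej_b and reject_nest0 below 0.008 m and z of heel_rej_b in the frame of reject_nest0 between -0.004 and 0.004 m) or (horizontal distance between heel_rej_b and reject_nest1 below 0.008 m and z of heel_rej_b in the frame of reject_nest1 between -0.004 and 0.004 m)) and linear speed of each of heel_pass_a, heel_pass_b, heel_pass_c, heel_rej_a, heel_rej_b below 0.02 m/s); the robot touches nothing.
It fails at once if a bystander (tin, awl, hammer, brush, jar or bottle) is moved more than 50 mm (distance of any of tin_brown, tin_blue, awl, hammer, brush, glue_jar, polish_bottle from where it was at the start of the episode above 0.05 m).
Of heel_pass_a, heel_pass_b, heel_pass_c, heel_rej_a, heel_rej_b only 3 to 5 are there at a start; the rules pass over those that are not, and their reading is None.
At some moment in a run one of heel_pass_a, heel_pass_b, heel_pass_c, heel_rej_a, heel_rej_b may be knocked a few centimetres aside while the robot is not near it.
Once in a run the grip may slacken for a moment while it holds something.
It also fails if it takes over 208 s, if anything falls off the work surface, if the arm or the gripper's body presses on something with over 40 N, if the wrist force passes 120 N, or if a joint passes its speed limit or range.

## Robot

A 7-joint arm with a two-finger parallel gripper is mounted at the origin on the work surface. World frame = base frame: x ahead of the robot, y to its left, z up, the work surface at z = 0. Lengths are in m, angles in rad, forces in N, time in s.
With the tool pointing down it reaches from about 0.425 to 0.925 m from the base axis. Payload 6.8 kg.
Tool frame: the origin (TCP) lies midway between the tips of the shut fingers; the grasp point (between the pads) lies 19 mm behind it; z points along the fingers, y is the direction in which the jaws open and shut (so a half turn about z gives the same grasp; the last joint's range is limited). The gripper opens to 85 mm and grips with 20 to 120 N. Pads are 22 mm wide; open, the fingers measure 114 mm over their backs; the gripper's body (76 mm by 85 mm) begins 54 mm behind the grasp point. The pads swing forward as they close: fully open they stand 13 mm farther back than shut.
Start: joints at [1.214, 0.477, 0.022, 1.555, -0.011, 1.109, -0.083], TCP at [0.166, -0.654, 0.231] pointing down, gripper open.
Joint ranges: [-2.96, 2.96], [-0.34, 2.1], [-1.41, 1.46], [0.24, 2.44], [-1.37, 4.51], [0.17, 1.92], [-2.96, 2.96]. Speed limits (rad/s): [2.39, 2.39, 3.14, 3.14, 3.14, 3.14, 3.14].

## Interface

Orientations are given as a unit quaternion [w, x, y, z].
In Python, from station import bot gives the robot as it stands. The module is installed in compiled form; this text tells all that it offers.
- The arm moves only by the tool play_rows, never from a script. Its argument "motion" is a list of rows, each a list of 2 entries, a list of its own where there are three numbers: the shift along the tool's x, y, z as a fraction of full scale, then the turn, a rotation vector about the tool's x, y, z as a fraction of full scale. In form: [[[tx, ty, tz], [rx, ry, rz]], ...]. A call has 1 to 8 rows; each row is the pose to reach, as a shift and turn from the pose measured when the call began, along the tool's axes at that moment, turning the shorter way round; what a row does not reach only later rows make up. Full scale, the value 1, is 400 mm for a shift and 360 degrees for a turn. A row lasts 1/10 s, in which the tool goes at most 50 mm and 8.59 degrees, less where a joint would pass 70% of its speed; a pose out of reach is approached as far as the arm can. A call with a number of a shift or a turn outside -1 to 1 is refused whole. A call with a gripper value outside its range is refused whole. "fingers" is the finger opening in mm, from 0 to 85.4, set as the call begins (left out, the last holds). The fingers move at their own pace and stop on an object; "grip_force" is the grip in N (left out, the last holds). Time passes only in rows, so rows that repeat a pose let the fingers close. It gives the time, the measured TCP pose, the force and the opening at its end, in the units of the state.
- bot.get_obs(): the state, without advancing time (a new reading comes with each control period).
- bot.read_camera(name): name is "scene" or "top" or "wrist"; returns a dict with "pixels" (400x640x3 uint8, red, green, blue), "range_z" (400x640 float32, m along the optical axis (not along the pixel's ray), 0 where there is no reading), "fovy" (degrees; the focal length in pixels is half the picture's height over the tangent of half this angle, whatever the lens; pixels are square), "cx", "cy" (the principal point, pixels), "pose" (4x4, takes a point from camera to world coordinates). Camera axes: x right, y down, z forward; pixel columns grow to the right and rows downward; lengths in m; the calibration is good to about 2 mm. A picture is of the moment at which its call begins.
- bot.hand_in(): hands the job in, once; it reports no verdict.
The state is a dict: "t": time; "q": joint angles; "joint_vel": joint speeds; "joint_torque": joint torques, N m; "eef_pos": TCP position; "tool_rot": TCP orientation; "contact_force": force on the tool from outside, world axes, zero at the start; "torque": the same for the moment, N m; "gripper_width": opening from 0.0 (shut) to 1.0 (fully open).
Only numpy, scipy, OpenCV 4.12 (cv2) and the standard library are available. Lean on these libraries where they do the work, as an engineer would, in place of code of your own. Each camera call takes 0.05 s, during which the arm holds its last target.

## Working session

There is one attempt and no reset: what is moved stays moved. The work goes in short steps, Python scripts to look and compute and a tool call to move; the robot and the scene stay as the last step left them, time stands still between calls to the robot, and variables do not carry over. Pictures are saved under pics/ and viewed, and the job is handed in when it is done.

Besides the shell and the picture viewer there is one more tool, called after "Emit:" as name(argument=value, ...), one argument or row to a line, values as JSON. play_rows: Moves the arm, as the interface text tells. Shift numbers are shares of 400 mm and turn numbers shares of 360 degrees, none past 1 either way. Its arguments: {"type":"object","properties":{"motion":{"type":"array"},"fingers":{"type":"number"},"grip_force":{"type":"number"}},"required":["motion"]}

```bash
mkdir -p pics; ls
python3 - <<'E'
from station import bot
import cv2, numpy as np
o=bot.get_obs(); print(o)
for n in ["scene","top","wrist"]:
    c=bot.read_camera(n)
    cv2.imwrite(f"pics/{n}0.png",c["pixels"][:,:,::-1])
    print(n,c["fovy"],c["cx"],c["cy"],np.round(c["pose"],4).tolist(),(c["range_z"]>0).mean())
    np.savez(f"{n}0.npz",**{k:v for k,v in c.items()})
E
```

```text
pics
{'t': 0.0, 'q': array([ 1.21387337,  0.47779654,  0.02232321,  1.55647151, -0.01149334,
        1.10928342, -0.08310177]), 'joint_vel': array([ 0.00066929,  0.00059814, -0.00092609,  0.00013439,  0.00134811,
        0.00049318, -0.00140463]), 'joint_torque': array([ 4.17069832e-04, -5.96444929e+01,  1.60814691e+00, -2.81193513e+01,
        1.24909295e-02,  9.39056132e-03,  1.16938885e-06]), 'eef_pos': array([ 0.16607336, -0.6536338 ,  0.23031931]), 'tool_rot': array([-8.97531612e-04,  9.92268141e-01,  1.24109219e-01, -1.80093427e-04]), 'contact_force': array([-0.46444613, -0.09963375,  0.42539659]), 'torque': array([-0.01562262,  0.05201708,  0.0087716 ]), 'gripper_width': 1.0025120608791196}
scene 45.410940052042115 326.26278328067207 202.76884541005842 [[-0.043, 0.75, -0.66, 1.4021], [0.999, 0.0235, -0.0384, 0.0336], [-0.0133, -0.661, -0.7503, 1.121], [0.0, 0.0, 0.0, 1.0]] 0.99585546875
top 54.633813486914406 315.890560076444 204.50887398399522 [[-0.0061, -0.9867, 0.1623, 0.3548], [-0.9999, 0.0077, 0.0092, 0.0039], [-0.0104, -0.1622, -0.9867, 1.2384], [0.0, 0.0, 0.0, 1.0]] 0.996
wrist 59.42526642011437 315.38407929967383 201.58261404162363 [[0.2461, -0.9346, -0.2569, 0.2301], [-0.9692, -0.2375, -0.0643, -0.636], [-0.001, 0.2648, -0.9643, 0.3722], [0.0, 0.0, 0.0, 1.0]] 0.99605859375
```

View pics/top0.png

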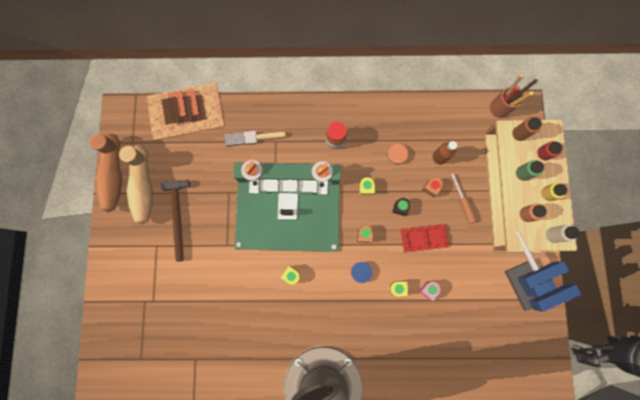

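View pics/scene0.png

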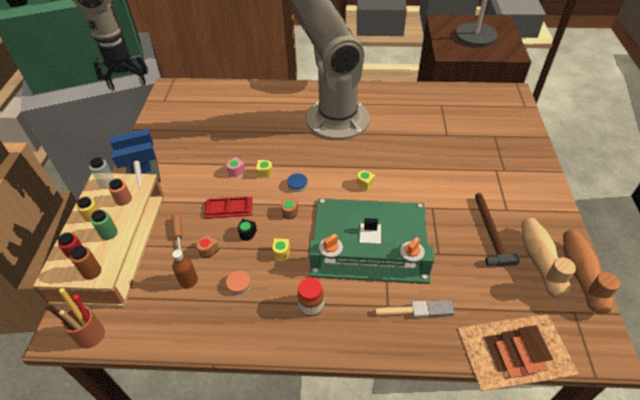

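View pics/wrist0.png

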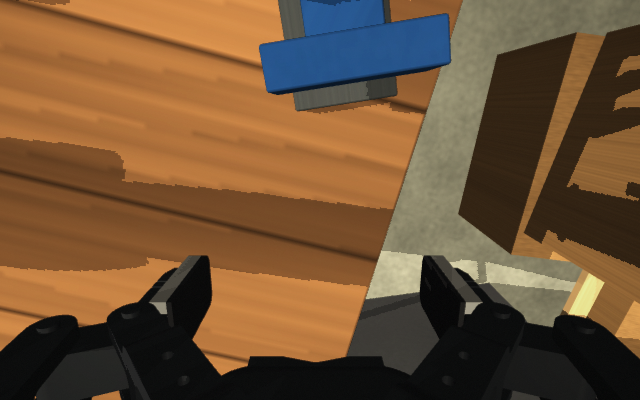

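```bash
cat > h.py <<'E'
import numpy as np, cv2
from station import bot
from scipy.spatial.transform import Rotation as R
def cam(n,save=None):
    c=bot.read_camera(n); 
    c["f"]=200/np.tan(np.radians(c["fovy"]/2))
    if save: cv2.imwrite(f"pics/{save}.png",c["pixels"][:,:,::-1])
    return c
def ray(c,u,v):
    d=np.array([(u-c["cx"])/c["f"],(v-c["cy"])/c["f"],1.]); P=c["pose"]
    return P[:3,3],P[:3,:3]@d
def onplane(c,u,v,z):
    o,d=ray(c,u,v); return o+d*(z-o[2])/d[2]
def proj(c,p):
    P=c["pose"]; q=P[:3,:3].T@(np.asarray(p)-P[:3,3]); return c["f"]*q[:2]/q[2]+[c["cx"],c["cy"]]
def cloud(c):
    v,u=np.mgrid[:400,:640]; z=c["range_z"]
    q=np.stack([(u-c["cx"])/c["f"]*z,(v-c["cy"])/c["f"]*z,z],-1)
    return q@c["pose"][:3,:3].T+c["pose"][:3,3]
def crop(c,name,u0,u1,v0,v1,s):
    cv2.imwrite(f"pics/{name}.png",cv2.resize(c["pixels"][v0:v1,u0:u1,::-1],None,fx=s,fy=s,interpolation=cv2.INTER_CUBIC))
def load(n):
    c=dict(np.load(n)); c["f"]=200/np.tan(np.radians(c["fovy"]/2)); return c
E
python3 - <<'E'
from h import *
c=load("top0.npz"); crop(c,"topc0",220,480,140,310,3)
c=load("scene0.npz"); crop(c,"scenec0",190,450,145,295,3)
E
```

```text
(no output)
```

View pics/topc0.png

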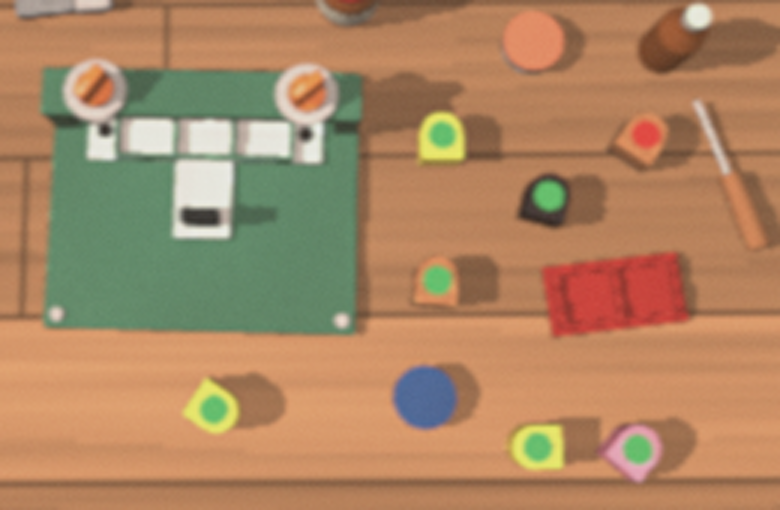

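View pics/scenec0.png

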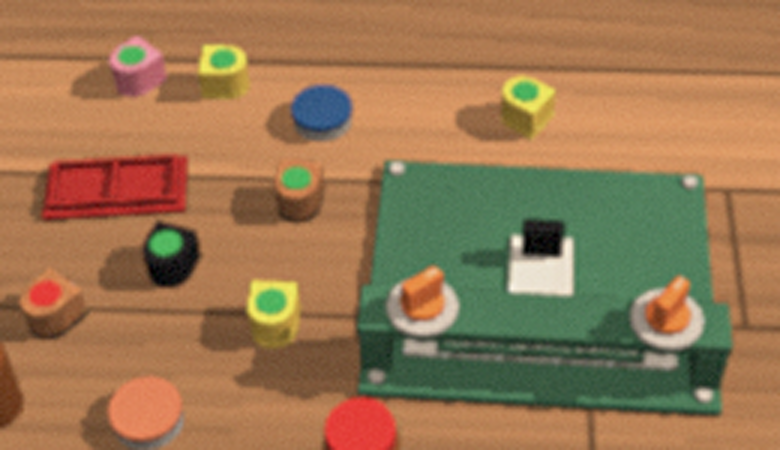

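Run:
```python
from h import *
c=load("top0.npz"); P=cloud(c); im=c["pixels"]; hsv=cv2.cvtColor(im,cv2.COLOR_RGB2HSV)
for name,(u,v) in dict(black=(402,206),brown=(365,234),red=(434,186),rackc=(425,237),knobL=(251,170),knobR=(321,170),handle=(287,211),tinblue=(361,271),tinbrown=(398,153),y1=(367,185),y2=(400,288),y3=(291,275),pink=(432,289)).items():
    print(name,np.round(P[v,u],3),np.round(onplane(c,u,v,.04),3))
H=P[...,2]
for name,(u,v) in dict(black=(402,206),brown=(365,234),red=(434,186)).items():
    s=np.s_[v-16:v+17,u-16:u+17]; m=(H[s]>.03)&(H[s]<.05)
    pts=P[s][m][:,:2]; 
    (cx,cy),(w,h),a=cv2.minAreaRect((pts*1000).astype(np.float32)); print(name,m.sum(),cx,cy,w,h,a,np.median(H[s][m]))
    col=cv2.inRange(hsv[s],(45,80,60),(80,255,255)) if name!="red" else cv2.inRange(hsv[s],(0,170,120),(6,255,255))|cv2.inRange(hsv[s],(174,150,120),(180,255,255))
    M=cv2.moments(col,True); uu,vv=u-16+M["m10"]/M["m00"],v-16+M["m01"]/M["m00"]; print("  tag",M["m00"],uu,vv,np.round(onplane(c,uu,vv,.04),4))
```

```text
black [ 0.545 -0.254  0.04 ] [ 0.545 -0.254  0.04 ]
brown [ 0.458 -0.136  0.041] [ 0.458 -0.136  0.04 ]
red [ 0.608 -0.357  0.043] [ 0.608 -0.357  0.04 ]
rackc [ 0.449 -0.326  0.021] [ 0.448 -0.321  0.04 ]
knobL [0.648 0.209 0.106] [0.665 0.221 0.04 ]
knobR [ 0.64  -0.001  0.129] [ 0.663 -0.002  0.04 ]
handle [0.529 0.104 0.06 ] [0.532 0.106 0.04 ]
tinblue [ 0.345 -0.123  0.025] [ 0.345 -0.121  0.04 ]
tinbrown [ 0.722 -0.252  0.023] [ 0.717 -0.249  0.04 ]
y1 [ 0.612 -0.146  0.044] [ 0.613 -0.147  0.04 ]
y2 [ 0.294 -0.237  0.041] [ 0.294 -0.238  0.04 ]
y3 [0.335 0.092 0.044] [0.335 0.092 0.04 ]
pink [ 0.29  -0.335  0.036] [ 0.291 -0.334  0.04 ]
black 208 547.5751953125 -254.29080200195312 43.47364807128906 48.50226974487305 73.07828521728516 0.04052243145666912
  tag 97.0 402.75257731958766 204.82474226804123 [ 0.5488 -0.2566  0.04  ]
brown 204 459.8270568847656 -134.69126892089844 40.715728759765625 46.54114532470703 88.02349853515625 0.041111330323874484
  tag 60.0 365.5 233.0 [ 0.4613 -0.1379  0.04  ]
red 211 611.9382934570312 -357.75836181640625 43.724220275878906 50.9919548034668 53.192771911621094 0.04099503122408077
  tag 52.0 435.0192307692308 184.57692307692307 [ 0.6126 -0.3609  0.04  ]
```

```bash
cat >> h.py <<'E'
def down(psi):
    c,s=np.cos(psi),np.sin(psi); return R.from_matrix([[c,s,0],[s,-c,0],[0,0,-1]])
def cur():
    o=bot.get_obs(); q=o["tool_rot"]; return o,np.array(o["eef_pos"]),R.from_quat([q[1],q[2],q[3],q[0]])
def go(*targets):
    """targets: (x,y,z,psi) TCP; prints rows relative to the current pose"""
    o,p,r=cur()
    x=r.as_matrix()[:,0]
    print("t=%.2f tcp %s psi %.4f F %s w %.3f q1 %.2f q7 %.2f"%(o["t"],np.round(p,4),np.arctan2(x[1],x[0]),np.round(o["contact_force"],1),o["gripper_width"],o["q"][0],o["q"][6]))
    for t in targets:
        d=r.inv().apply(np.array(t[:3])-p)/.4; w=(r.inv()*down(t[3])).as_rotvec()/(2*np.pi)
        n=max(np.linalg.norm(d)*8,np.degrees(np.linalg.norm(w)*2*np.pi)/8.59)
        print("[[%.4f,%.4f,%.4f],[%.4f,%.4f,%.4f]]  rows>=%.1f"%(*d,*w,n))
E
python3 - <<'E'
from h import *
go((0.3,-0.45,0.30,0.9),(0.5,0.1,0.27,1.57))
E
```

```text
t=0.15 tcp [ 0.1661 -0.6538  0.2306] psi 0.2488 F [ 0.1  0.1 -0.2] w 1.005 q1 1.21 q7 -0.08
[[0.4499,-0.4116,-0.1731],[-0.0002,-0.0001,-0.1036]]  rows>=5.1
[[1.2731,-1.6210,-0.0965],[-0.0002,-0.0001,-0.2103]]  rows>=16.5
```

Emit:
play_rows(
  motion=[
    [[0.45,-0.41,-0.173],[0,0,-0.1036]],
    [[0.45,-0.41,-0.173],[0,0,-0.1036]],
    [[0.45,-0.41,-0.173],[0,0,-0.1036]],
    [[0.45,-0.41,-0.173],[0,0,-0.1036]],
    [[0.55,-0.7,-0.173],[0,0,-0.12]],
    [[0.6,-0.9,-0.173],[0,0,-0.14]],
    [[0.65,-1.0,-0.173],[0,0,-0.16]],
    [[0.65,-1.0,-0.173],[0,0,-0.16]],
  ],
  fingers=85,
)

```text
t: 0.95
eef_pos: [0.305, -0.2945, 0.2964]
tool_rot: [-0.001, 0.809, 0.588, 0.0]
contact_force: [1.9, -0.2, -0.5]
gripper_width: 0.992
```

Run:
```python
from h import *
go((0.5,0.1,0.27,1.57))
```

```text
t=0.95 tcp [ 0.305  -0.2945  0.2964] psi 1.2576 F [ 1.9 -0.2 -0.5] w 0.992 q1 0.97 q7 0.31
[[1.0885,0.1600,0.0667],[-0.0001,-0.0002,-0.0497]]  rows>=8.8
```

Emit:
play_rows(
  motion=[
    [[0.98,0.15,0.066],[0,0,-0.0497]],
    [[0.98,0.15,0.066],[0,0,-0.0497]],
    [[0.98,0.15,0.066],[0,0,-0.0497]],
    [[0.98,0.15,0.066],[0,0,-0.0497]],
    [[0.98,0.15,0.066],[0,0,-0.0497]],
    [[0.98,0.15,0.066],[0,0,-0.0497]],
    [[0.98,0.15,0.066],[0,0,-0.0497]],
    [[0.98,0.15,0.066],[0,0,-0.0497]],
  ],
)

```text
t: 1.75
eef_pos: [0.4833, 0.0617, 0.2702]
tool_rot: [-0.0, 0.708, 0.707, 0.0]
contact_force: [0.5, -0.9, 0.5]
gripper_width: 0.994
```

Run:
```python
from h import *
go((0.5,0.1,0.27,1.57))
c=cam("wrist","w1"); np.savez("w1.npz",**c)
```

```text
t=1.75 tcp [0.4833 0.0617 0.2702] psi 1.5694 F [ 0.5 -0.9  0.5] w 0.994 q1 0.43 q7 -0.40
[[0.0959,0.0415,0.0006],[-0.0000,-0.0001,-0.0001]]  rows>=0.8
```

View pics/w1.png

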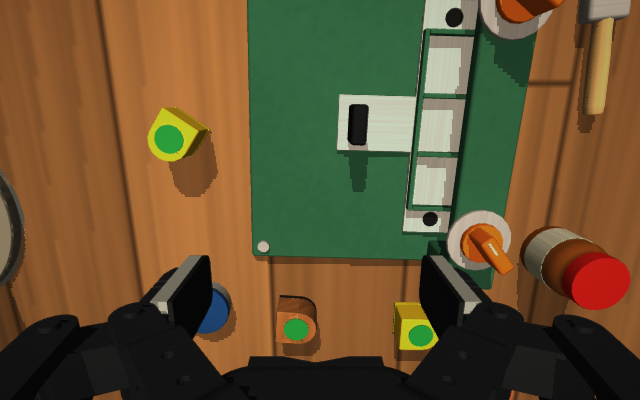

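Run:
```python
from h import *
c=load("w1.npz")
a=onplane(c,247,0,.012); b=onplane(c,254,252,.012); d=a-b; print("front edge",a,b,"yaw",np.arctan2(-d[0],d[1]))
hsv=cv2.cvtColor(c["pixels"],cv2.COLOR_RGB2HSV)
m=(hsv[95:155,335:380,2]<45).astype(np.uint8)
P=cloud(c)[95:155,335:380]
k=(m>0)&(P[...,2]>.05); print(k.sum(), np.median(P[k],0), P[k].min(0),P[k].max(0))
pts=P[k]; r=cv2.minAreaRect((pts[:,:2]*1000).astype(np.float32)); print(r)
# screws / tongue / nest walls
for n,(u,v,z) in dict(screw=(263,247,.014),tongL=(340,95,.018),tongR=(338,150,.018),carR=(403,231,.018),wallR=(407,209,.028),wallL=(426,30,.028)).items(): print(n,np.round(onplane(c,u,v,z),4), np.round(cloud(c)[v,u],4))
crop(c,"w1k",440,640,0,290,2.)
```

```text
front edge [0.41265326 0.23404074 0.012     ] [ 0.40648148 -0.04409113  0.012     ] yaw -0.02218647024863867
629 [0.52476858 0.11220744 0.05892989] [0.48262381 0.09249915 0.05020248] [0.53309801 0.13029238 0.41204954]
((507.8329162597656, 111.4265365600586), (37.77195358276367, 50.483394622802734), 89.89859771728516)
screw [ 0.4182 -0.0366  0.014 ] [ 0.4183 -0.0363  0.0147]
tongL [0.5089 0.1407 0.018 ] [0.509  0.1408 0.0168]
tongR [0.5077 0.0818 0.018 ] [0.5081 0.081  0.0116]
carR [ 0.5867 -0.0147  0.018 ] [ 0.587  -0.0151  0.0168]
wallR [0.5869 0.0157 0.028 ] [0.5876 0.0149 0.0256]
wallL [0.5933 0.2026 0.028 ] [0.5937 0.2029 0.0269]
```

View pics/w1k.png

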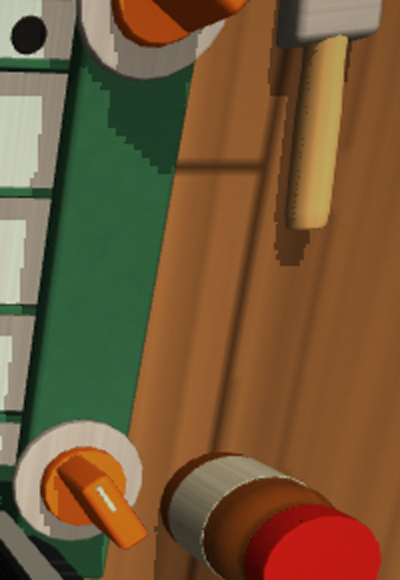

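Run:
```python
from h import *
go((0.525,0.1115,0.12,1.543),(0.525,0.1115,0.030,1.543))
```

```text
t=1.80 tcp [0.4856 0.0704 0.2705] psi 1.5779 F [3.9 6.4 1.6] w 0.997 q1 0.42 q7 -0.41
[[0.0993,0.0984,0.3772],[0.0004,-0.0012,0.0055]]  rows>=3.2
[[0.0977,0.0978,0.6021],[0.0004,-0.0012,0.0055]]  rows>=4.9
```

Emit:
play_rows(
  motion=[
    [[0.0993,0.0984,0.2],[0,0,0.0055]],
    [[0.0993,0.0984,0.37],[0,0,0.0055]],
    [[0.0993,0.0984,0.37],[0,0,0.0055]],
    [[0.0993,0.0984,0.37],[0,0,0.0055]],
    [[0.0993,0.0984,0.37],[0,0,0.0055]],
    [[0.0993,0.0984,0.37],[0,0,0.0055]],
  ],
  fingers=50,
)

```text
t: 2.4
eef_pos: [0.5257, 0.1113, 0.1244]
tool_rot: [-0.001, 0.717, 0.697, 0.004]
contact_force: [-0.2, 0.9, 0.7]
gripper_width: 0.589
```

Run:
```python
from h import *
go((0.525,0.1115,0.030,1.543))
c=cam("wrist","w2")
```

```text
t=2.40 tcp [0.5257 0.1113 0.1244] psi 1.5429 F [-0.2  0.9  0.7] w 0.589 q1 0.23 q7 -0.70
[[-0.0014,-0.0026,0.2359],[0.0006,-0.0012,-0.0000]]  rows>=1.9
```

View pics/w2.png

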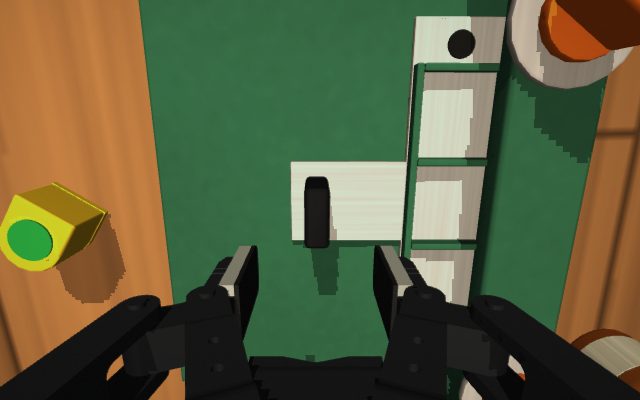

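Emit:
play_rows(
  motion=[
    [[-0.0014,-0.0026,0.12],[0.0006,-0.0012,0]],
    [[-0.0014,-0.0026,0.2359],[0.0006,-0.0012,0]],
    [[-0.0014,-0.0026,0.2359],[0.0006,-0.0012,0]],
    [[-0.0014,-0.0026,0.2359],[0.0006,-0.0012,0]],
    [[-0.0014,-0.0026,0.2359],[0.0006,-0.0012,0]],
  ],
)

```text
t: 2.95
eef_pos: [0.5278, 0.1118, 0.0338]
tool_rot: [0.002, 0.717, 0.697, 0.003]
contact_force: [0.7, -1.0, 0.8]
gripper_width: 0.589
```

Emit:
play_rows(
  motion=[
    [[0,0,0],[0,0,0]],
    [[0,0,0],[0,0,0]],
    [[0,0,0],[0,0,0]],
    [[0,0,0],[0,0,0]],
    [[0,0,0],[0,0,0]],
  ],
  fingers=0,
  grip_force=50,
)

```text
t: 3.45
eef_pos: [0.5289, 0.112, 0.0357]
tool_rot: [0.003, 0.717, 0.697, 0.003]
contact_force: [-0.7, -0.7, 12.4]
gripper_width: 0.176
```

Run:
```python
from h import *
o,p,r=cur(); y=-0.028
for d in (0.04,0.08,0.11,0.125):
  print(d); go((p[0]-d*np.cos(y),p[1]-d*np.sin(y),0.030,1.543))
```

```text
0.04
t=3.45 tcp [0.5289 0.112  0.0357] psi 1.5414 F [-0.7 -0.7 12.4] w 0.176 q1 0.14 q7 -0.82
[[-0.0002,-0.1001,0.0134],[0.0014,-0.0001,-0.0003]]  rows>=0.8
0.08
t=3.45 tcp [0.5289 0.112  0.0357] psi 1.5414 F [-0.7 -0.7 12.4] w 0.176 q1 0.14 q7 -0.82
[[-0.0003,-0.2001,0.0125],[0.0014,-0.0001,-0.0003]]  rows>=1.6
0.11
t=3.45 tcp [0.5289 0.112  0.0357] psi 1.5414 F [-0.7 -0.7 12.4] w 0.176 q1 0.14 q7 -0.82
[[-0.0004,-0.2751,0.0118],[0.0014,-0.0001,-0.0003]]  rows>=2.2
0.125
t=3.45 tcp [0.5289 0.112  0.0357] psi 1.5414 F [-0.7 -0.7 12.4] w 0.176 q1 0.14 q7 -0.82
[[-0.0004,-0.3126,0.0115],[0.0014,-0.0001,-0.0003]]  rows>=2.5
```

Emit:
play_rows(
  motion=[
    [[0,-0.03,0],[0,0,0]],
    [[0,-0.06,0],[0,0,0]],
    [[0,-0.09,0],[0,0,0]],
    [[0,-0.12,0],[0,0,0]],
    [[0,-0.15,0],[0,0,0]],
    [[0,-0.18,0],[0,0,0]],
    [[0,-0.2,0],[0,0,0]],
    [[0,-0.2,0],[0,0,0]],
  ],
)

```text
t: 4.25
eef_pos: [0.4473, 0.1145, 0.0357]
tool_rot: [0.003, 0.717, 0.697, 0.003]
contact_force: [-2.3, -0.6, 11.9]
gripper_width: 0.174
```

Run:
```python
from h import *
go((0.433,0.1115,0.035,1.543))
cam("wrist","w3")
```

```text
t=4.25 tcp [0.4473 0.1145 0.0357] psi 1.5423 F [-2.3 -0.6 11.9] w 0.174 q1 0.12 q7 -0.91
[[-0.0085,-0.0356,0.0014],[0.0014,0.0000,-0.0001]]  rows>=0.3
```

View pics/w3.png

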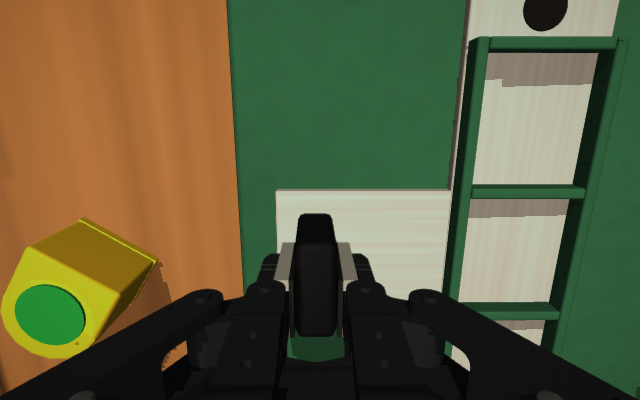

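Emit:
play_rows(
  motion=[
    [[0,-0.015,0],[0,0,0]],
    [[0,-0.03,0],[0,0,0]],
    [[0,-0.045,0],[0,0,0]],
    [[0,-0.055,0],[0,0,0]],
    [[0,-0.055,0],[0,0,0]],
    [[0,-0.055,0],[0,0,0]],
  ],
)

```text
t: 4.9
eef_pos: [0.4338, 0.115, 0.0359]
tool_rot: [0.006, 0.718, 0.696, 0.009]
contact_force: [32.8, -2.5, -34.3]
gripper_width: 0.174
```

Emit:
play_rows(
  motion=[
    [[0,0,0],[0,0,0]],
    [[0,0,0],[0,0,0]],
  ],
)

```text
t: 5.1
eef_pos: [0.434, 0.115, 0.0358]
tool_rot: [0.006, 0.718, 0.696, 0.009]
contact_force: [7.5, -0.8, -7.8]
gripper_width: 0.175
```

Emit:
play_rows(
  motion=[
    [[0,0,0],[0,0,0]],
    [[0,0,0],[0,0,0]],
    [[0,0,0],[0,0,0]],
    [[0,0,-0.1],[0,0,0]],
    [[0,0,-0.2],[0,0,0]],
    [[0,0,-0.3],[0,0,0]],
    [[0,0,-0.4],[0,0,0]],
    [[0,0,-0.5],[0,0,0]],
  ],
  fingers=50,
)

```text
t: 5.9
eef_pos: [0.4286, 0.1141, 0.2371]
tool_rot: [0.006, 0.718, 0.696, 0.009]
contact_force: [0.8, -0.4, 0.8]
gripper_width: 0.585
```

Run:
```python
from h import *
go((0.47,0.09,0.26,1.543),(0.46,-0.135,0.26,1.543))
```

```text
t=5.90 tcp [0.4286 0.1141 0.2371] psi 1.5400 F [ 0.8 -0.4  0.8] w 0.585 q1 0.38 q7 -0.56
[[-0.0568,0.1065,-0.0554],[0.0033,-0.0008,-0.0005]]  rows>=1.1
[[-0.6198,0.0989,-0.0583],[0.0033,-0.0008,-0.0005]]  rows>=5.0
```

Look at the carriage squarely from higher up, to measure its nests.

Emit:
play_rows(
  motion=[
    [[-0.06,0.18,-0.055],[0.0033,-0.0008,0]],
    [[-0.06,0.18,-0.055],[0.0033,-0.0008,0]],
    [[-0.06,0.18,-0.055],[0.0033,-0.0008,0]],
    [[-0.06,0.18,-0.055],[0.0033,-0.0008,0]],
    [[-0.06,0.18,-0.055],[0.0033,-0.0008,0]],
    [[-0.06,0.18,-0.055],[0.0033,-0.0008,0]],
  ],
  fingers=85,
)

```text
t: 6.5
eef_pos: [0.4979, 0.0884, 0.2598]
tool_rot: [-0.0, 0.717, 0.697, -0.001]
contact_force: [1.2, 0.8, -0.1]
gripper_width: 0.995
```

Run:
```python
from h import *
c=cam("wrist","w4"); np.savez("w4.npz",**c)
c=cam("top"); np.savez("top4.npz",**c); crop(c,"top4",220,480,140,310,3)
go((0.46,-0.135,0.26,1.543))
```

```text
t=6.60 tcp [0.4984 0.0882 0.2601] psi 1.5411 F [ 0.7 -0.5  0.1] w 0.997 q1 0.38 q7 -0.52
[[-0.5606,-0.0795,0.0006],[-0.0002,0.0001,-0.0003]]  rows>=4.5
```

View pics/w4.png

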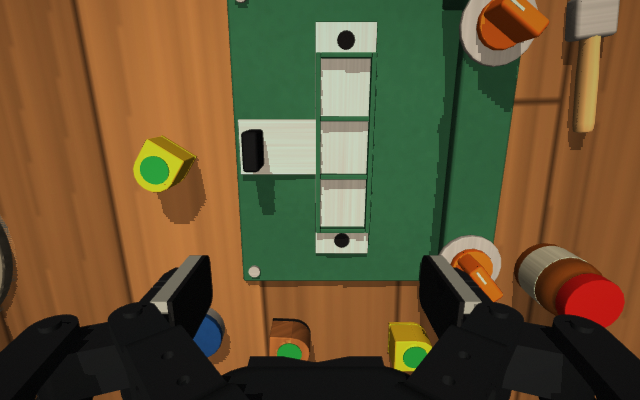

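View pics/top4.png

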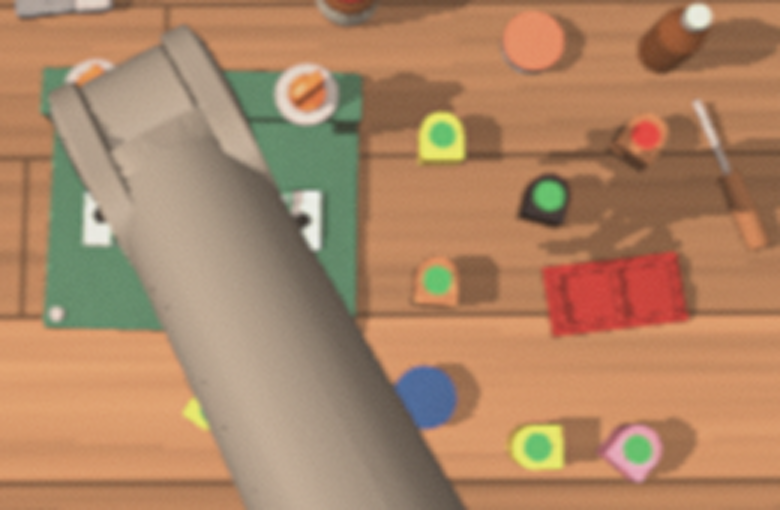

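Run:
```python
from h import *
c=load("w4.npz"); hsv=cv2.cvtColor(c["pixels"],cv2.COLOR_RGB2HSV)
m=cv2.inRange(hsv,(0,0,60),(180,70,255)); m[:,:232]=0; m[:,385:]=0; m[260:]=0
n,l,s,ce=cv2.connectedComponentsWithStats(m)
for i in range(1,n):
    if s[i,4]<150: continue
    v,u=np.where(l==i); pts=np.array([onplane(c,a+0.,b+0.,.018)[:2] for a,b in zip(u,v)])*1000
    r=cv2.minAreaRect(pts.astype(np.float32)); print(s[i],np.round(r[0],1),np.round(r[1],1),round(r[2],2), "z",np.median(cloud(c)[v,u,2]).round(4))
m=(hsv[...,2]<50)[125:176,240:268]; v,u=np.where(m); P=cloud(c)[v+125,u+240]; k=(P[:,2]>.052)&(P[:,2]<.066); print(P[k].mean(0),P[k].min(0),P[k].max(0))
for a,b,z in ((232,40,.012),(244,279,.012),(320,58,.028),(371,58,.028),(319,228,.028),(365,228,.028)): print(np.round(onplane(c,a,b,z),4),np.round(cloud(c)[b,a],4))
crop(c,"w4n",225,385,10,270,2.2)
```

```text
[ 238   22  140  181 5181] [482.3 161.8] [195.2 109.6] 67.23 z 0.0172
[ 320   58   51   59 2917] [529.7 173.3] [57.5 51.7] 88.32 z 0.0172
[ 320  121   49   53 2533] [528.  111.3] [56.3 51.5] 88.34 z 0.0173
[ 320  179   46   48 2187] [526.2  48.6] [55.4 51.3] 88.36 z 0.0173
[315 232  54  22 955] [5.244e+02 3.000e-01] [26.4 61.8] 88.36 z 0.0173
[0.43379347 0.1151707  0.05865337] [0.42486444 0.09527386 0.05209648] [0.44141166 0.13441844 0.0611648 ]
[0.4151 0.2234 0.012 ] [0.4149 0.2236 0.0109]
[ 0.4049 -0.0467  0.012 ] [ 0.4046 -0.0472  0.0109]
[0.5045 0.2016 0.028 ] [0.5045 0.2018 0.0265]
[0.5551 0.2001 0.028 ] [0.5561 0.2008 0.0217]
[0.4987 0.0228 0.028 ] [0.4987 0.0226 0.0276]
[0.5507 0.0213 0.028 ] [0.5508 0.0209 0.0269]
```

View pics/w4n.png

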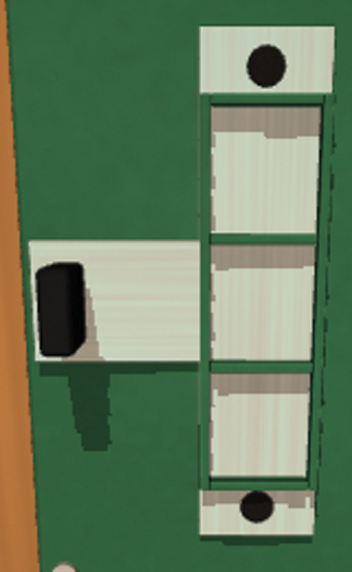

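Emit:
play_rows(
  motion=[
    [[-0.56,-0.03,0.05],[0,0,0]],
    [[-0.56,-0.03,0.05],[0,0,0]],
    [[-0.56,-0.03,0.05],[0,0,0]],
    [[-0.56,-0.03,0.05],[0,0,0]],
    [[-0.56,-0.03,0.05],[0,0,0]],
    [[-0.56,-0.03,0.05],[0,0,0]],
    [[-0.56,-0.03,0.05],[0,0,0]],
  ],
)

```text
t: 7.3
eef_pos: [0.4795, -0.1351, 0.2401]
tool_rot: [-0.0, 0.718, 0.696, -0.0]
contact_force: [0.0, 0.2, 0.3]
gripper_width: 0.996
```

Run:
```python
from h import *
c=cam("wrist","w5"); np.savez("w5.npz",**c)
go((0.46,-0.135,0.26,1.543))
```

```text
t=7.35 tcp [ 0.4799 -0.1341  0.2403] psi 1.5424 F [0.1 0.6 0.9] w 0.996 q1 0.73 q7 -0.04
[[-0.0036,-0.0496,-0.0491],[-0.0001,0.0000,-0.0001]]  rows>=0.6
```

View pics/w5.png

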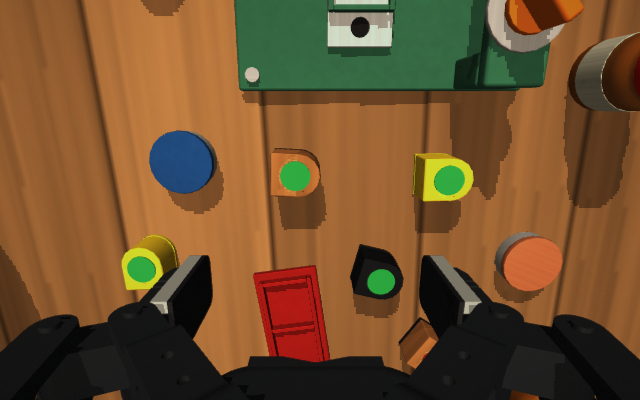

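```bash
cat >> h.py <<'E'
def heel(c,u,v,color="green",z0=0.0,rad=45,verbose=True):
    """top-face footprint of a heel whose top is at z0+0.04, near pixel u,v"""
    hsv=cv2.cvtColor(c["pixels"],cv2.COLOR_RGB2HSV); P=cloud(c)
    sl=np.s_[max(0,v-rad):v+rad,max(0,u-rad):u+rad]
    col=cv2.inRange(hsv[sl],(45,100,60),(75,255,255)) if color=="green" else cv2.inRange(hsv[sl],(0,190,120),(4,255,255))|cv2.inRange(hsv[sl],(174,150,120),(180,255,255))
    n,l,s,ce=cv2.connectedComponentsWithStats(col); i=1+np.argmax(s[1:,4]); col=(l==i)
    tu,tv=ce[i]+[sl[1].start,sl[0].start]
    tag=onplane(c,tu,tv,z0+.04)
    Q=P[sl]; m=(abs(Q[...,2]-z0-.04)<.006)&(np.hypot(Q[...,0]-tag[0],Q[...,1]-tag[1])<.04)
    vv,uu=np.where(m); pts=np.array([onplane(c,a+sl[1].start,b+sl[0].start,z0+.04)[:2] for a,b in zip(uu,vv)])*1000
    r=cv2.minAreaRect(pts.astype(np.float32))
    # long-axis direction; rounded end by fewer corner points
    (w,h),a=r[1],np.radians(r[2]); ax=a if w>h else a+np.pi/2
    d=np.array([np.cos(ax),np.sin(ax)]); q=(pts-r[0])@d; e=(pts-r[0])@np.array([-d[1],d[0]])
    wp=np.ptp(e[q>14]); wm=np.ptp(e[q<-14])
    if wp>wm: ax+=np.pi
    ax=(ax+np.pi)%(2*np.pi)-np.pi
    print(f"tag px {tu:.1f},{tv:.1f} n={s[i,4]} tag {np.round(tag,4)} rect c {np.round(r[0],1)} size {np.round(r[1],1)} heel yaw {ax:.3f} ends {wp:.0f}/{wm:.0f} ztop {np.median(Q[m][:,2]):.4f}")
    return tag,r,ax
E
python3 - <<'E'
from h import *
c=load("w5.npz")
heel(c,295,176); heel(c,381,281)
E
```

```text
tag px 294.8,175.7 n=694 tag [ 0.4579 -0.1336  0.04  ] rect c [ 458.2 -133. ] size [44.1 49.5] heel yaw -0.086 ends 44/35 ztop 0.0395
tag px 380.5,281.4 n=580 tag [ 0.5451 -0.2523  0.04  ] rect c [ 544.4 -250. ] size [45.2 50.2] heel yaw -0.273 ends 45/37 ztop 0.0396
```

Run:
```python
from h import *
go((0.4495,-0.1326,0.10,-0.08))
```

```text
t=7.35 tcp [ 0.4799 -0.1341  0.2403] psi 1.5424 F [0.1 0.6 0.9] w 0.996 q1 0.73 q7 -0.04
[[0.0017,-0.0757,0.3509],[-0.0001,0.0001,0.2582]]  rows>=10.8
```

Emit:
play_rows(
  motion=[
    [[0.0017,-0.0757,0.1],[0,0,0.2582]],
    [[0.0017,-0.0757,0.2],[0,0,0.2582]],
    [[0.0017,-0.0757,0.2],[0,0,0.2582]],
    [[0.0017,-0.0757,0.2],[0,0,0.2582]],
    [[0.0017,-0.0757,0.2],[0,0,0.2582]],
    [[0.0017,-0.0757,0.2],[0,0,0.2582]],
    [[0.0017,-0.0757,0.2],[0,0,0.2582]],
    [[0.0017,-0.0757,0.2],[0,0,0.2582]],
  ],
)

```text
t: 8.15
eef_pos: [0.45, -0.1306, 0.1606]
tool_rot: [-0.0, 0.986, 0.168, -0.0]
contact_force: [0.3, -0.9, 0.7]
gripper_width: 0.994
```

Run:
```python
from h import *
go((0.4495,-0.1326,0.10,-0.08))
```

```text
t=8.15 tcp [ 0.45   -0.1306  0.1606] psi 0.3385 F [ 0.3 -0.9  0.7] w 0.994 q1 0.54 q7 -1.23
[[-0.0029,0.0044,0.1515],[-0.0000,0.0001,0.0666]]  rows>=2.8
```

Emit:
play_rows(
  motion=[
    [[-0.0029,0.0044,0.15],[0,0,0.0666]],
    [[-0.0029,0.0044,0.15],[0,0,0.0666]],
    [[-0.0029,0.0044,0.15],[0,0,0.0666]],
    [[-0.0029,0.0044,0.15],[0,0,0.0666]],
    [[-0.0029,0.0044,0.15],[0,0,0.0666]],
    [[-0.0029,0.0044,0.15],[0,0,0.0666]],
  ],
)

```text
t: 8.75
eef_pos: [0.4501, -0.1319, 0.1011]
tool_rot: [-0.0, 0.999, -0.038, 0.0]
contact_force: [-0.2, -0.6, 0.5]
gripper_width: 0.996
```

Run:
```python
from h import *
c=cam("wrist","w6"); np.savez("w6.npz",**c)
go((0.4495,-0.1326,0.015,-0.08))
```

```text
t=8.80 tcp [ 0.45   -0.1321  0.1011] psi -0.0772 F [ 0.2  0.6 -0.5] w 0.994 q1 0.44 q7 -1.66
[[-0.0013,0.0013,0.2153],[-0.0000,-0.0001,0.0004]]  rows>=1.7
```

View pics/w6.png

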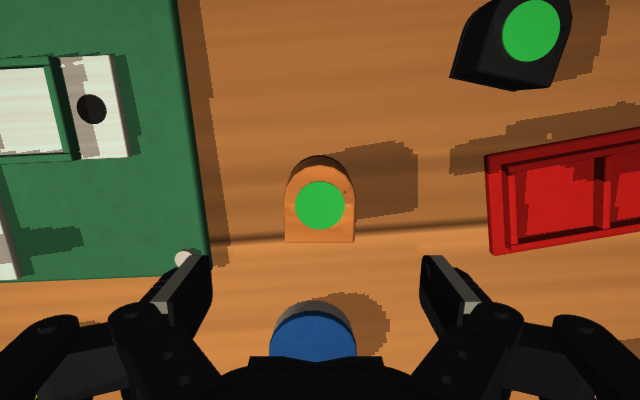

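Run:
```python
from h import *
c=load("w6.npz"); heel(c,320,205,rad=70)
```

```text
tag px 319.4,204.8 n=1860 tag [ 0.4582 -0.1336  0.04  ] rect c [ 458.9 -133.7] size [43.4 49.3] heel yaw -0.077 ends 43/35 ztop 0.0395
```

Emit:
play_rows(
  motion=[
    [[-0.0013,0.0013,0.11],[0,0,0]],
    [[-0.0013,0.0013,0.2153],[0,0,0]],
    [[-0.0013,0.0013,0.2153],[0,0,0]],
    [[-0.0013,0.0013,0.2153],[0,0,0]],
    [[-0.0013,0.0013,0.2153],[0,0,0]],
  ],
)

```text
t: 9.3
eef_pos: [0.4509, -0.1328, 0.0169]
tool_rot: [0.0, 0.999, -0.038, 0.002]
contact_force: [-0.6, -0.1, -0.1]
gripper_width: 0.996
```

Emit:
play_rows(
  motion=[
    [[0,0,0],[0,0,0]],
    [[0,0,0],[0,0,0]],
    [[0,0,0],[0,0,0]],
    [[0,0,0],[0,0,0]],
    [[0,0,0],[0,0,0]],
    [[0,0,-0.03],[0,0,0]],
    [[0,0,-0.08],[0,0,0]],
    [[0,0,-0.16],[0,0,0]],
  ],
  fingers=0,
  grip_force=60,
)

```text
t: 10.1
eef_pos: [0.4493, -0.1325, 0.081]
tool_rot: [-0.0, 0.999, -0.038, 0.0]
contact_force: [0.6, -1.3, 0.2]
gripper_width: 0.501
```

Run:
```python
from h import *
cam("wrist","w7")
# grasp offset: TCP at -7.8mm along heel x -> heel centre ahead by 7.8 along tool x
# nest2 target, tool x along +press y
ps=np.pi/2-0.0285; n=np.array([0.5297,0.1735]); t=n-0.0078*np.array([np.cos(ps),np.sin(ps)])
print(t); go((0.46,-0.10,0.15,0.2),(*t,0.15,ps))
```

```text
[0.52947773 0.16570317]
t=10.15 tcp [ 0.4526 -0.1331  0.0861] psi -0.0767 F [ 0.9 -0.1  3.1] w 0.502 q1 0.43 q7 -1.68
[[0.0134,-0.0837,-0.1598],[0.0003,-0.0013,-0.0440]]  rows>=1.8
[[0.1357,-0.7593,-0.1595],[0.0012,-0.0009,-0.2577]]  rows>=10.8
```

View pics/w7.png

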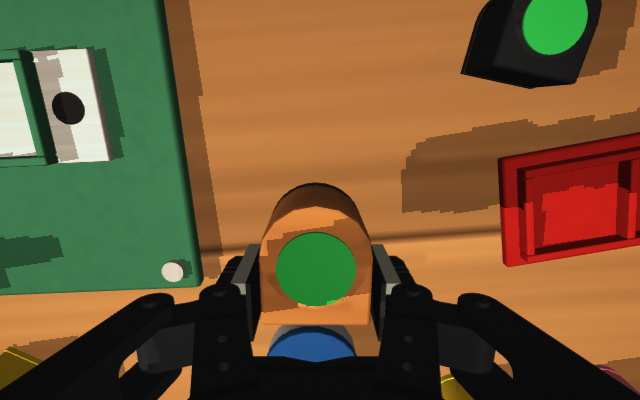

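Emit:
play_rows(
  motion=[
    [[0.05,-0.2,-0.16],[0,0,-0.2577]],
    [[0.1,-0.35,-0.16],[0,0,-0.2577]],
    [[0.1357,-0.5,-0.16],[0,0,-0.2577]],
    [[0.1357,-0.65,-0.16],[0,0,-0.2577]],
    [[0.1357,-0.759,-0.16],[0,0,-0.2577]],
    [[0.1357,-0.759,-0.16],[0,0,-0.2577]],
    [[0.1357,-0.759,-0.16],[0,0,-0.2577]],
    [[0.1357,-0.759,-0.16],[0,0,-0.2577]],
  ],
)

```text
t: 10.95
eef_pos: [0.5293, 0.1714, 0.1517]
tool_rot: [0.002, 0.843, 0.538, 0.004]
contact_force: [-0.5, 0.2, -1.9]
gripper_width: 0.5
```

Run:
```python
from h import *
ps=np.pi/2-0.0285; n=np.array([0.5297,0.1735]); t=n-0.0078*np.array([np.cos(ps),np.sin(ps)])
go((*t,0.08,ps))
```

```text
t=10.95 tcp [0.5293 0.1714 0.1517] psi 1.1362 F [-0.5  0.2 -1.9] w 0.500 q1 0.11 q7 -1.18
[[-0.0137,0.0050,0.1792],[0.0013,-0.0006,-0.0646]]  rows>=2.7
```

Emit:
play_rows(
  motion=[
    [[-0.0137,0.005,0.09],[0.0013,-0.0006,-0.0646]],
    [[-0.0137,0.005,0.18],[0.0013,-0.0006,-0.0646]],
    [[-0.0137,0.005,0.18],[0.0013,-0.0006,-0.0646]],
    [[-0.0137,0.005,0.18],[0.0013,-0.0006,-0.0646]],
    [[-0.0137,0.005,0.18],[0.0013,-0.0006,-0.0646]],
    [[-0.0137,0.005,0.18],[0.0013,-0.0006,-0.0646]],
  ],
)

```text
t: 11.55
eef_pos: [0.5302, 0.1659, 0.0808]
tool_rot: [0.001, 0.718, 0.696, 0.001]
contact_force: [1.1, 0.3, -0.9]
gripper_width: 0.5
```

Run:
```python
from h import *
ps=np.pi/2-0.0285; n=np.array([0.5297,0.1735]); t=n-0.0078*np.array([np.cos(ps),np.sin(ps)])
go((*t,0.036,ps),(*t,0.032,ps))
c=cam("wrist","w8")
# held heel bottom z = tcp z -0.0169 ; heel top at bottom+0.04
o,p,r=cur(); print(p)
np.savez("w8.npz",**c)
```

```text
t=11.55 tcp [0.5302 0.1659 0.0808] psi 1.5395 F [ 1.1  0.3 -0.9] w 0.500 q1 0.14 q7 -0.89
[[-0.0005,-0.0020,0.1120],[0.0003,-0.0000,-0.0004]]  rows>=0.9
[[-0.0005,-0.0020,0.1220],[0.0003,-0.0000,-0.0004]]  rows>=1.0
[0.53014152 0.16587672 0.08074256]
```

View pics/w8.png

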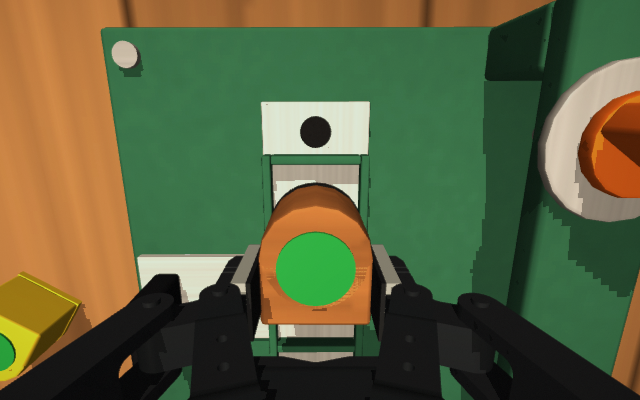

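Emit:
play_rows(
  motion=[
    [[-0.0005,-0.001,0.06],[0.0003,0,0]],
    [[-0.0005,-0.001,0.1],[0.0003,0,0]],
    [[-0.0005,-0.001,0.115],[0.0003,0,0]],
    [[-0.0005,-0.001,0.119],[0.0003,0,0]],
    [[-0.0005,-0.001,0.119],[0.0003,0,0]],
  ],
)

```text
t: 12.1
eef_pos: [0.5331, 0.1649, 0.0362]
tool_rot: [0.003, 0.719, 0.695, 0.001]
contact_force: [0.2, -7.4, 24.1]
gripper_width: 0.502
```

Emit:
play_rows(
  motion=[
    [[0,0,0],[0,0,0]],
    [[0,0,0],[0,0,0]],
    [[0,0,0],[0,0,0]],
    [[0,0,-0.05],[0,0,0]],
    [[0,0,-0.15],[0,0,0]],
    [[0,0,-0.3],[0,0,0]],
    [[0,0,-0.3],[0,0,0]],
    [[0,0,-0.3],[0,0,0]],
  ],
  fingers=70,
)

```text
t: 12.9
eef_pos: [0.5334, 0.1657, 0.1578]
tool_rot: [0.004, 0.719, 0.695, 0.003]
contact_force: [0.4, -1.3, -0.2]
gripper_width: 0.819
```

Run:
```python
from h import *
c=cam("wrist","w9"); np.savez("w9.npz",**c)
go((0.46,-0.135,0.2,1.543))
```

```text
t=12.95 tcp [0.5323 0.165  0.156 ] psi 1.5379 F [-0.2 -0.1 -0.6] w 0.820 q1 0.20 q7 -0.82
[[-0.7557,-0.1554,-0.1094],[0.0010,0.0003,-0.0008]]  rows>=6.2
```

View pics/w9.png

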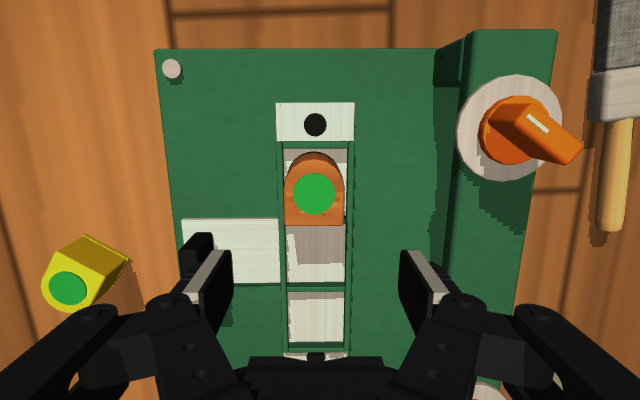

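Run:
```python
from h import *
c=load("w9.npz"); heel(c,314,193,z0=.018,rad=60)
hsv=cv2.cvtColor(c["pixels"],cv2.COLOR_RGB2HSV)
m=cv2.inRange(hsv,(0,0,60),(180,70,255)); m[:225]=0; m[:,:286]=0; m[:,348:]=0; m[350:]=0
n,l,s,ce=cv2.connectedComponentsWithStats(m)
for i in range(1,n):
    if s[i,4]<300: continue
    v,u=np.where(l==i); pts=np.array([onplane(c,a+0.,b+0.,.018)[:2] for a,b in zip(u,v)])*1000
    r=cv2.minAreaRect(pts.astype(np.float32)); print(s[i],np.round(r[0],1),np.round(r[1],1),round(r[2],2))
```

```text
tag px 355.4,188.5 n=3479 tag [0.5621 0.1761 0.058 ] rect c [538.1 174.1] size [49.  32.2] heel yaw 1.535 ends 26/28 ztop 0.0577
[ 286  225   60   58 3340] [531.6 109. ] [53.6 51.4] 88.09
[ 287  291   58   52 2837] [529.9  46.7] [52.9 51.7] 88.41
```

```bash
sed -i 's/(45,100,60),(75,255,255)/(45,120,110),(75,255,255)/' h.py
python3 - <<'E'
from h import *
o,p,r=cur(); print(p)
c=cam("wrist","w10"); heel(c,314,193,z0=.018,rad=60)
hsv=cv2.cvtColor(c["pixels"],cv2.COLOR_RGB2HSV)
m=cv2.inRange(hsv,(0,0,60),(180,70,255)); m[:225]=0; m[:,:286]=0; m[:,348:]=0; m[350:]=0
n,l,s,ce=cv2.connectedComponentsWithStats(m)
for i in range(1,n):
    if s[i,4]<300: continue
    v,u=np.where(l==i); pts=np.array([onplane(c,a+0.,b+0.,.018)[:2] for a,b in zip(u,v)])*1000
    r=cv2.minAreaRect(pts.astype(np.float32)); print(s[i],np.round(r[0],1),np.round(r[1],1),round(r[2],2))
o,p,r=cur(); print(p)
E
```

```text
[0.53233461 0.16495588 0.15602281]
tag px 315.5,192.5 n=1371 tag [0.5324 0.1737 0.058 ] rect c [532.4 174.2] size [49.3 43.5] heel yaw 1.536 ends 36/43 ztop 0.0576
[ 287  225   61   58 3369] [531.7 108.7] [52.9 51.6] 88.83
[ 289  291   57   52 2850] [529.6  46.5] [52.7 51.6] 89.16
[0.531632   0.16451786 0.15490629]
```

Run:
```python
from h import *
go((0.537,-0.248,0.16,2.868))
```

```text
t=13.00 tcp [0.5316 0.1645 0.1549] psi 1.5379 F [ 0.4  0.2 -1.1] w 0.819 q1 0.20 q7 -0.82
[[-1.0303,0.0474,-0.0097],[0.0003,0.0008,-0.2117]]  rows>=8.9
```

Emit:
play_rows(
  motion=[
    [[-0.1,0,-0.08],[0,0,-0.02]],
    [[-0.25,0,-0.1],[0,0,-0.05]],
    [[-0.4,0.02,-0.1],[0,0,-0.08]],
    [[-0.55,0.03,-0.1],[0,0,-0.1]],
    [[-0.7,0.04,-0.1],[0,0,-0.14]],
    [[-0.85,0.045,-0.1],[0,0,-0.17]],
    [[-0.97,0.0474,-0.1],[0,0,-0.19]],
    [[-0.97,0.0474,-0.1],[0,0,-0.21]],
  ],
  fingers=85,
)

```text
t: 13.8
eef_pos: [0.5362, -0.2135, 0.1937]
tool_rot: [0.001, 0.227, 0.974, -0.001]
contact_force: [1.3, -0.3, 0.3]
gripper_width: 0.995
```

Run:
```python
from h import *
go((0.537,-0.248,0.13,2.868))
```

```text
t=13.80 tcp [ 0.5362 -0.2135  0.1937] psi 2.6833 F [ 1.3 -0.3  0.3] w 0.995 q1 1.01 q7 0.94
[[-0.0398,-0.0764,0.1594],[-0.0001,0.0002,-0.0294]]  rows>=1.4
```

Emit:
play_rows(
  motion=[
    [[-0.0398,-0.0764,0.16],[0,0,-0.0294]],
    [[-0.0398,-0.0764,0.16],[0,0,-0.0294]],
    [[-0.0398,-0.0764,0.16],[0,0,-0.0294]],
    [[-0.0398,-0.0764,0.16],[0,0,-0.0294]],
    [[-0.0398,-0.0764,0.16],[0,0,-0.0294]],
  ],
)

```text
t: 14.3
eef_pos: [0.538, -0.2461, 0.1308]
tool_rot: [0.001, 0.136, 0.991, -0.0]
contact_force: [-0.5, 0.8, 0.2]
gripper_width: 0.993
```

Run:
```python
from h import *
c=cam("wrist","w11"); np.savez("w11.npz",**c)
try: heel(c,315,210,rad=80)
except Exception as e: print(e)
go((0.537,-0.248,0.015,2.868))
```

```text
tag px 247.5,192.8 n=1047 tag [ 0.5159 -0.2871  0.04  ] rect c [ 516.  -281.6] size [27.4 51.6] heel yaw -0.333 ends 25/24 ztop 0.0396
t=14.35 tcp [ 0.5381 -0.2463  0.1312] psi 2.8699 F [ 0.2 -0.5  0. ] w 0.990 q1 1.03 q7 1.10
[[0.0025,-0.0047,0.2904],[-0.0001,0.0005,0.0003]]  rows>=2.3
```

View pics/w11.png

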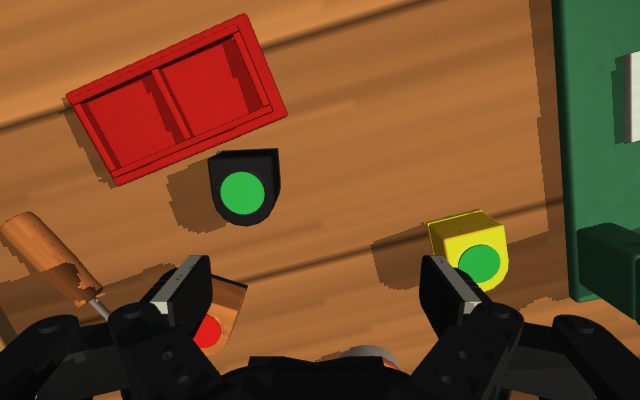

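Run:
```python
from h import *
c=load("w11.npz")
tag,r,ax=heel(c,243,193,rad=80)
print(cv2.boxPoints(r).round(0).tolist())
for u,v in ((247,14),(286,115),(117,185),(68,96)): print(np.round(onplane(c,u,v,.018),4))
ctr=np.array(r[0])/1000; h=np.array([np.cos(ax),np.sin(ax)])
g=ctr-0.006*h; print(g, ax)
go((*g,0.13,ax+np.pi),(*g,0.015,ax+np.pi))
```

```text
tag px 242.0,192.6 n=1469 tag [ 0.5148 -0.2906  0.04  ] rect c [ 514.2 -289.6] size [43.9 49.9] heel yaw -0.228 ends 44/36 ztop 0.0396
[[485.0, -305.0], [534.0, -317.0], [543.0, -274.0], [495.0, -263.0]]
[ 0.4052 -0.2546  0.018 ]
[ 0.4736 -0.2486  0.018 ]
[ 0.4883 -0.3844  0.018 ]
[ 0.4206 -0.391   0.018 ]
[ 0.50840272 -0.28822299] -0.22782717282771614
t=14.35 tcp [ 0.5381 -0.2463  0.1312] psi 2.8699 F [ 0.2 -0.5  0. ] w 0.990 q1 1.03 q7 1.10
[[0.0434,-0.1210,0.0028],[-0.0001,0.0005,-0.0070]]  rows>=1.0
[[0.0444,-0.1208,0.2903],[-0.0001,0.0005,-0.0070]]  rows>=2.5
```

Emit:
play_rows(
  motion=[
    [[0.042,-0.121,0.0],[0,0.0005,-0.007]],
    [[0.042,-0.121,0.1],[0,0.0005,-0.007]],
    [[0.042,-0.121,0.18],[0,0.0005,-0.007]],
    [[0.042,-0.121,0.18],[0,0.0005,-0.007]],
    [[0.042,-0.121,0.18],[0,0.0005,-0.007]],
    [[0.042,-0.121,0.18],[0,0.0005,-0.007]],
  ],
  fingers=65,
)

```text
t: 14.95
eef_pos: [0.5112, -0.2879, 0.0616]
tool_rot: [0.002, 0.113, 0.994, -0.001]
contact_force: [0.8, -0.6, -0.5]
gripper_width: 0.756
```

Run:
```python
from h import *
c=cam("wrist","w12"); np.savez("w12.npz",**c)
tag,r,ax=heel(c,315,230,rad=100)
ctr=np.array(r[0])/1000; h=np.array([np.cos(ax),np.sin(ax)])
g=ctr-0.005*h; print(g, ax)
go((*g,0.015,ax+np.pi))
```

```text
tag px 309.9,253.4 n=2569 tag [ 0.5147 -0.2904  0.04  ] rect c [ 513.3 -290.1] size [43.3 49.9] heel yaw -0.226 ends 43/36 ztop 0.0395
[ 0.50843663 -0.28899383] -0.22575962771543345
t=15.00 tcp [ 0.5111 -0.2881  0.0615] psi 2.9151 F [-0.1 -0.6 -0. ] w 0.765 q1 1.07 q7 1.15
[[0.0064,-0.0034,0.1162],[-0.0003,0.0006,-0.0001]]  rows>=0.9
```

View pics/w12.png

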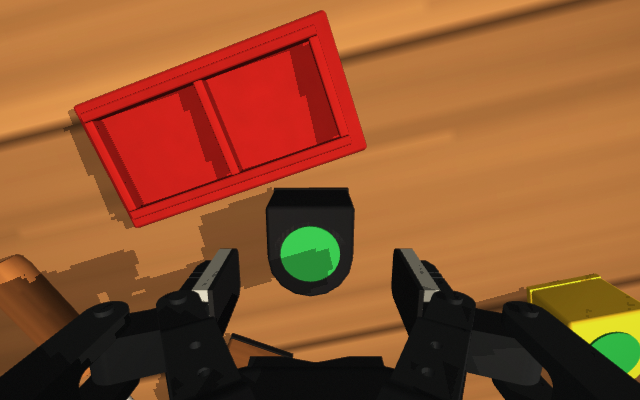

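Emit:
play_rows(
  motion=[
    [[0.0055,-0.0034,0.06],[0,0.0006,0]],
    [[0.0055,-0.0034,0.117],[0,0.0006,0]],
    [[0.0055,-0.0034,0.117],[0,0.0006,0]],
    [[0.0055,-0.0034,0.117],[0,0.0006,0]],
    [[0.0055,-0.0034,0.117],[0,0.0006,0]],
  ],
)

```text
t: 15.5
eef_pos: [0.51, -0.2892, 0.0164]
tool_rot: [0.001, 0.113, 0.994, -0.001]
contact_force: [-1.0, 0.3, -0.1]
gripper_width: 0.764
```

Emit:
play_rows(
  motion=[
    [[0,0,0],[0,0,0]],
    [[0,0,0],[0,0,0]],
    [[0,0,0],[0,0,0]],
    [[0,0,0],[0,0,0]],
    [[0,0,-0.05],[0,0,0]],
    [[0,0,-0.15],[0,0,0]],
    [[0,0,-0.3],[0,0,0]],
    [[0,0,-0.35],[0,0,0]],
  ],
  fingers=0,
  grip_force=60,
)

```text
t: 16.3
eef_pos: [0.5112, -0.2884, 0.1613]
tool_rot: [0.003, 0.112, 0.994, -0.002]
contact_force: [0.4, -0.9, -0.7]
gripper_width: 0.501
```

Run:
```python
from h import *
ps=np.pi/2-0.0285
cam("wrist","w13")
go((0.531,0.116,0.16,ps))
```

```text
t=16.35 tcp [ 0.5134 -0.2889  0.1653] psi 2.9162 F [2.1 0.8 1.8] w 0.503 q1 1.14 q7 1.25
[[0.1835,0.9966,0.0069],[0.0007,0.0020,0.2187]]  rows>=9.2
```

View pics/w13.png

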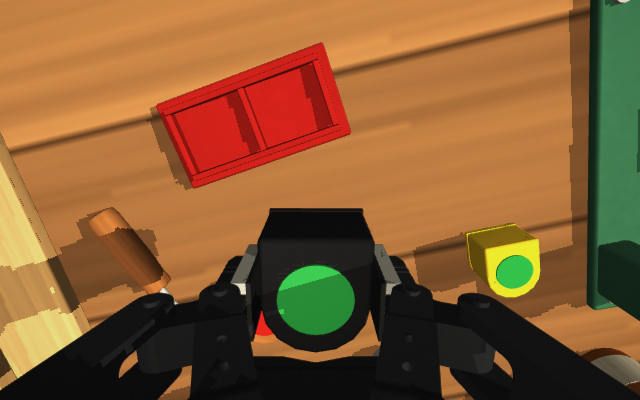

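Emit:
play_rows(
  motion=[
    [[0.02,0.1,0.0],[0,0.002,0.03]],
    [[0.05,0.22,-0.02],[0,0.002,0.05]],
    [[0.08,0.34,-0.02],[0,0.002,0.08]],
    [[0.1,0.46,-0.02],[0,0.002,0.1]],
    [[0.13,0.6,-0.02],[0,0.002,0.13]],
    [[0.15,0.75,-0.02],[0,0.002,0.16]],
    [[0.17,0.87,-0.02],[0,0.002,0.2187]],
    [[0.1835,0.98,-0.02],[0.0007,0.002,0.2187]],
  ],
)

```text
t: 17.15
eef_pos: [0.5273, 0.0909, 0.1721]
tool_rot: [0.001, 0.645, 0.764, 0.001]
contact_force: [1.0, -1.4, -1.7]
gripper_width: 0.501
```

Run:
```python
from h import *
ps=np.pi/2-0.0285
go((0.5312,0.115,0.085,ps))
```

```text
t=17.15 tcp [0.5273 0.0909 0.1721] psi 1.7399 F [ 1.  -1.4 -1.7] w 0.501 q1 0.38 q7 -0.47
[[0.0576,0.0193,0.2177],[0.0003,-0.0001,0.0315]]  rows>=1.8
```

Emit:
play_rows(
  motion=[
    [[0.0576,0.0193,0.1],[0,0,0.0315]],
    [[0.0576,0.0193,0.2177],[0,0,0.0315]],
    [[0.0576,0.0193,0.2177],[0,0,0.0315]],
    [[0.0576,0.0193,0.2177],[0,0,0.0315]],
    [[0.0576,0.0193,0.2177],[0,0,0.0315]],
    [[0.0576,0.0193,0.2177],[0,0,0.0315]],
  ],
)

```text
t: 17.75
eef_pos: [0.5328, 0.1146, 0.0873]
tool_rot: [0.002, 0.718, 0.696, 0.002]
contact_force: [-0.5, -1.0, -1.4]
gripper_width: 0.497
```

Run:
```python
from h import *
ps=np.pi/2-0.0285
c=cam("wrist","w14"); np.savez("w14.npz",**c)
go((0.5312,0.115,0.040,ps),(0.5312,0.115,0.036,ps))
for u,v in ((267,190),(372,190)): print(onplane(c,u,v,.028))
```

```text
t=17.80 tcp [0.5326 0.1146 0.087 ] psi 1.5409 F [-0.1 -0.9 -0.2] w 0.502 q1 0.23 q7 -0.79
[[0.0008,-0.0041,0.1175],[0.0008,-0.0002,-0.0002]]  rows>=0.9
[[0.0008,-0.0042,0.1275],[0.0008,-0.0002,-0.0002]]  rows>=1.0
[0.50427926 0.13571878 0.028     ]
[0.56618037 0.13378647 0.028     ]
```

View pics/w14.png

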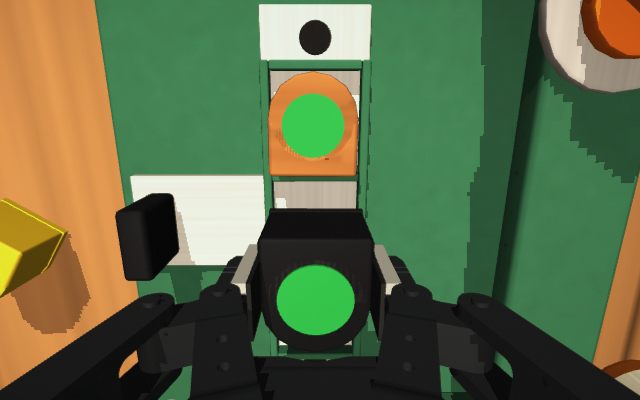

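Emit:
play_rows(
  motion=[
    [[0.0008,-0.002,0.05],[0.0008,0,0]],
    [[0.0008,-0.002,0.1],[0.0008,0,0]],
    [[0.0008,-0.002,0.12],[0.0008,0,0]],
    [[0.0008,-0.002,0.126],[0.0008,0,0]],
    [[0.0008,-0.002,0.126],[0.0008,0,0]],
    [[0.0008,-0.002,0.126],[0.0008,0,0]],
  ],
)

```text
t: 18.4
eef_pos: [0.5322, 0.1151, 0.0366]
tool_rot: [-0.0, 0.718, 0.696, 0.001]
contact_force: [-0.2, -0.2, -0.4]
gripper_width: 0.503
```

Emit:
play_rows(
  motion=[
    [[0,0,0.004],[0,0,0]],
    [[0,0,0.004],[0,0,0]],
    [[0,0,0.004],[0,0,0]],
  ],
)

```text
t: 18.7
eef_pos: [0.5332, 0.1152, 0.0362]
tool_rot: [0.0, 0.718, 0.696, 0.001]
contact_force: [-1.3, -1.5, 9.4]
gripper_width: 0.504
```

Emit:
play_rows(
  motion=[
    [[0,0,0],[0,0,0]],
    [[0,0,0],[0,0,0]],
    [[0,0,0],[0,0,0]],
    [[0,0,-0.05],[0,0,0]],
    [[0,0,-0.15],[0,0,0]],
    [[0,0,-0.3],[0,0,0]],
    [[0,0,-0.35],[0,0,0]],
    [[0,0,-0.35],[0,0,0]],
  ],
  fingers=70,
)

```text
t: 19.5
eef_pos: [0.5354, 0.1164, 0.1806]
tool_rot: [0.003, 0.718, 0.696, 0.005]
contact_force: [-0.3, -0.3, -0.6]
gripper_width: 0.819
```

Run:
```python
from h import *
c=cam("wrist","w15"); np.savez("w15.npz",**c)
go((0.6,-0.35,0.2,0.9))
c=cam("top"); crop(c,"top15",220,480,140,310,3); np.savez("top15.npz",**c)
```

```text
t=19.55 tcp [0.5341 0.1155 0.1781] psi 1.5405 F [-0.5 -0.1 -0.4] w 0.821 q1 0.30 q7 -0.69
[[-1.1581,0.2003,-0.0556],[0.0009,-0.0006,0.1019]]  rows>=9.4
```

View pics/w15.png

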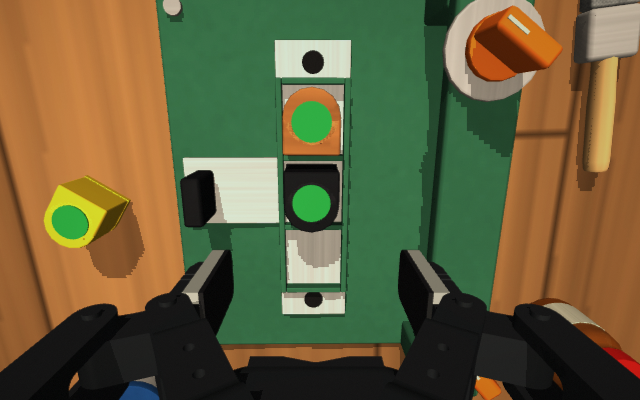

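View pics/top15.png

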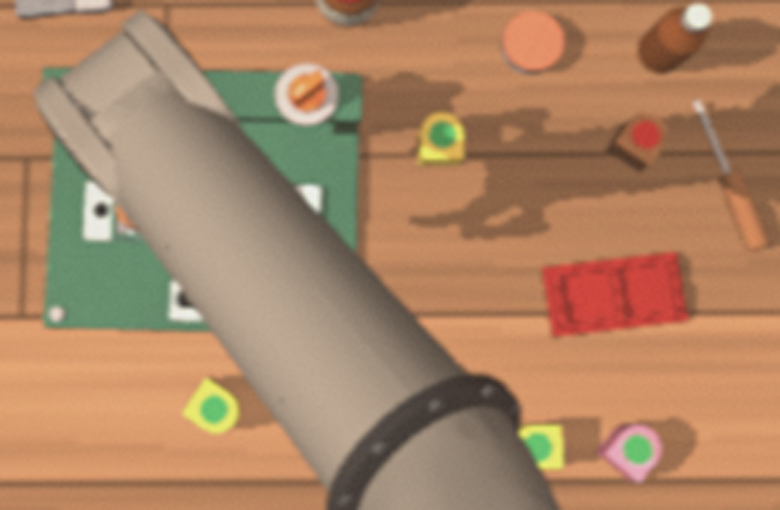

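Run:
```python
from h import *
c=load("w15.npz"); heel(c,312,122,z0=.018,rad=50); heel(c,312,203,z0=.018,rad=45)
c=load("top15.npz"); heel(c,435,185,color="red",rad=16)
P=cloud(c)
s=np.s_[138:172,428:462]; m=P[s][...,2]>.05; q=P[s][m]; print("bottle",q.min(0),q.max(0),q[q[:,2]>.1].mean(0))
c=load("top0.npz"); heel(c,435,185,color="red",rad=16)
P=cloud(c); q=P[s][P[s][...,2]>.05]; print("bottle",q.min(0),q.max(0),q[q[:,2]>.1].mean(0))
```

```text
tag px 270.8,118.0 n=1504 tag [0.5047 0.1769 0.058 ] rect c [528.7 173.6] size [49.1 31.7] heel yaw 1.516 ends 26/28 ztop 0.0577
tag px 310.9,203.0 n=1108 tag [0.532  0.1113 0.058 ] rect c [532.  112.2] size [50.  43.6] heel yaw -1.625 ends 43/36 ztop 0.0575Traceback (most recent call last):
  File "<stdin>", line 3, in <module>
  File "h.py", line 42, in heel
    n,l,s,ce=cv2.connectedComponentsWithStats(col); i=1+np.argmax(s[1:,4]); col=(l==i)
                                                        ~~~~~~~~~^^^^^^^^^
    return _wrapfunc(a, 'argmax', axis=axis, out=out, **kwds)
    return bound(*args, **kwds)
ValueError: attempt to get argmax of an empty sequence
```

Run:
```python
from h import *
s=np.s_[138:172,428:462]
for f in ("top0.npz","top15.npz"):
  c=load(f); P=cloud(c); q=P[s][P[s][...,2]>.05]; print("bottle",q.min(0),q.max(0),q[q[:,2]>.1].mean(0))
  t=np.s_[170:202,418:450]; q=P[t][abs(P[t][...,2]-.04)<.008]; print(cv2.minAreaRect((q[:,:2]*1000).astype(np.float32)))
go((0.59,-0.33,0.25,2.5))
```

```text
bottle [ 0.3547804  -0.41592589  0.05105406] [0.73941407 0.00391623 1.23837856] [ 0.68704748 -0.36080745  0.19675334]
((611.9382934570312, -357.75836181640625), (43.724220275878906, 50.9919548034668), 53.192771911621094)
bottle [ 0.3547804  -0.41678787  0.05038127] [0.73876759 0.00391623 1.23837856] [ 0.69338057 -0.36857622  0.17558585]
((611.7547607421875, -357.8431091308594), (44.33323669433594, 49.04205322265625), 54.56717300415039)
t=19.60 tcp [0.5329 0.1148 0.1763] psi 1.5405 F [ 0.  -0.5 -0.4] w 0.815 q1 0.30 q7 -0.69
[[-1.1071,0.1769,-0.1846],[0.0006,0.0001,-0.1527]]  rows>=9.1
```

Emit:
play_rows(
  motion=[
    [[-0.1,0,-0.1],[0,0,-0.02]],
    [[-0.23,0.02,-0.15],[0,0,-0.05]],
    [[-0.35,0.03,-0.18],[0,0,-0.08]],
    [[-0.47,0.05,-0.18],[0,0,-0.1]],
    [[-0.6,0.07,-0.18],[0,0,-0.12]],
    [[-0.72,0.1,-0.18],[0,0,-0.14]],
    [[-0.84,0.12,-0.18],[0,0,-0.1527]],
    [[-0.96,0.14,-0.18],[0,0,-0.1527]],
  ],
  fingers=65,
)

```text
t: 20.4
eef_pos: [0.5729, -0.2509, 0.2457]
tool_rot: [-0.0, 0.314, 0.95, 0.001]
contact_force: [0.5, 1.0, 0.4]
gripper_width: 0.766
```

Run:
```python
from h import *
go((0.59,-0.34,0.22,2.5))
```

```text
t=20.40 tcp [ 0.5729 -0.2509  0.2457] psi 2.5033 F [0.5 1.  0.4] w 0.766 q1 0.96 q7 0.88
[[-0.1671,-0.1536,0.0637],[0.0003,-0.0002,0.0005]]  rows>=1.9
```

Emit:
play_rows(
  motion=[
    [[-0.1671,-0.1536,0.0637],[0,0,0]],
    [[-0.1671,-0.1536,0.0637],[0,0,0]],
    [[-0.1671,-0.1536,0.0637],[0,0,0]],
    [[-0.1671,-0.1536,0.0637],[0,0,0]],
    [[-0.1671,-0.1536,0.0637],[0,0,0]],
  ],
)

```text
t: 20.9
eef_pos: [0.59, -0.3378, 0.219]
tool_rot: [-0.001, 0.313, 0.95, 0.002]
contact_force: [0.6, 0.1, 0.2]
gripper_width: 0.76
```

Run:
```python
from h import *
c=cam("wrist","w16"); np.savez("w16.npz",**c)
go((0.606,-0.354,0.12,2.5))
```

```text
t=20.95 tcp [ 0.5903 -0.3376  0.2197] psi 2.5064 F [ 0.3 -0.4  0.4] w 0.764 q1 0.99 q7 0.99
[[-0.0564,-0.0103,0.2490],[0.0004,-0.0004,0.0010]]  rows>=2.0
```

View pics/w16.png

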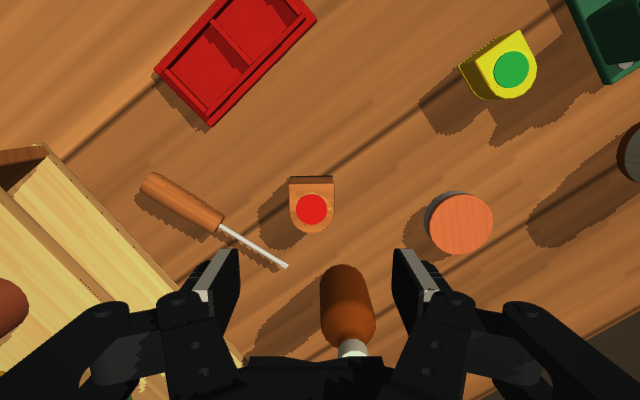

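Run:
```python
from h import *
c=load("w16.npz"); tag,r,ax=heel(c,312,205,color="red",rad=45)
print("awl tip",onplane(c,288,267,.006),onplane(c,222,225,.006),onplane(c,142,180,.01))
P=cloud(c); s=np.s_[262:340,318:378]; q=P[s][(P[s][...,2]>.03)&(P[s][...,2]<.14)]; print("bottle",np.median(q,0),np.percentile(q,2,0),np.percentile(q,98,0))
ctr=np.array(r[0])/1000; h=np.array([np.cos(ax),np.sin(ax)])
g=ctr-0.007*h; print(g, ax)
go((*g,0.10,ax+np.pi),(*g,0.016,ax+np.pi))
yv=np.array([-h[1],h[0]])
for sg in (1,-1):
  for w in (33,46): print("finger",sg,w,g+sg*w/1000*yv)
```

```text
tag px 311.0,209.1 n=730 tag [ 0.6094 -0.3561  0.04  ] rect c [ 608.4 -355.1] size [43.6 49.6] heel yaw -0.599 ends 43/37 ztop 0.0396
awl tip [ 0.65559146 -0.42256503  0.006     ] [ 0.57488091 -0.44934992  0.006     ] [ 0.48903373 -0.48171992  0.01      ]
bottle [ 0.69503727 -0.37844501  0.08247643] [ 0.6843803  -0.40629328  0.03286757] [ 0.71999203 -0.36253461  0.10771964]
[ 0.60258822 -0.35111963] -0.5986461890635404
t=20.95 tcp [ 0.5903 -0.3376  0.2197] psi 2.5064 F [ 0.3 -0.4  0.4] w 0.764 q1 0.99 q7 0.99
[[-0.0454,-0.0097,0.2991],[0.0005,-0.0003,-0.0058]]  rows>=2.4
[[-0.0459,-0.0103,0.5091],[0.0005,-0.0003,-0.0058]]  rows>=4.1
finger 1 33 [ 0.62118453 -0.32385835]
finger 1 46 [ 0.62851035 -0.31311906]
finger -1 33 [ 0.5839919 -0.3783809]
finger -1 46 [ 0.57666608 -0.3891202 ]
```

Emit:
play_rows(
  motion=[
    [[-0.0454,-0.0097,0.1],[0,0,-0.0058]],
    [[-0.0454,-0.0097,0.2],[0,0,-0.0058]],
    [[-0.0454,-0.0097,0.3],[0,0,-0.0058]],
    [[-0.0456,-0.01,0.4],[0.0005,0,-0.0058]],
    [[-0.0459,-0.0103,0.47],[0.0005,0,-0.0058]],
    [[-0.0459,-0.0103,0.507],[0.0005,0,-0.0058]],
    [[-0.0459,-0.0103,0.507],[0.0005,0,-0.0058]],
    [[-0.0459,-0.0103,0.507],[0.0005,0,-0.0058]],
  ],
)

```text
t: 21.75
eef_pos: [0.6038, -0.3506, 0.0185]
tool_rot: [-0.0, 0.295, 0.956, 0.0]
contact_force: [0.8, -0.8, 0.9]
gripper_width: 0.762
```

Run:
```python
from h import *
go((0.6026,-0.3511,0.016,2.543))
cam("wrist","w17")
```

```text
t=21.75 tcp [ 0.6038 -0.3506  0.0185] psi 2.5437 F [ 0.8 -0.8  0.9] w 0.762 q1 0.92 q7 0.91
[[0.0019,-0.0027,0.0061],[0.0001,-0.0000,0.0001]]  rows>=0.1
```

View pics/w17.png

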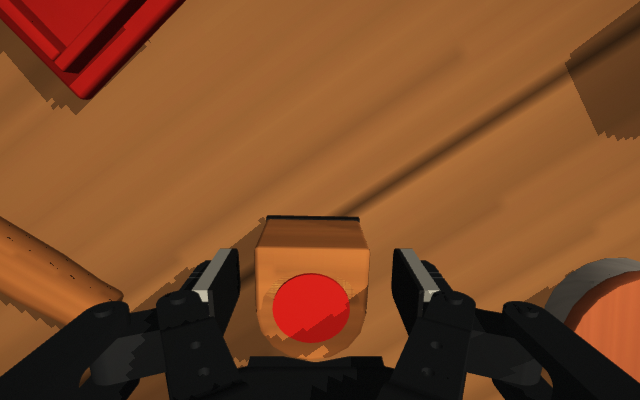

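Emit:
play_rows(
  motion=[
    [[0.001,0,0.004],[0,0,0]],
    [[0.001,0,0.004],[0,0,0]],
    [[0.001,0,0.004],[0,0,0]],
    [[0.001,0,0.004],[0,0,0]],
    [[0.001,0,0.004],[0,0,0]],
  ],
  fingers=0,
  grip_force=60,
)

```text
t: 22.3
eef_pos: [0.6053, -0.3512, 0.0198]
tool_rot: [0.002, 0.295, 0.956, -0.0]
contact_force: [0.1, -0.3, 6.9]
gripper_width: 0.5
```

Emit:
play_rows(
  motion=[
    [[0,0,-0.05],[0,0,0]],
    [[0,0,-0.15],[0,0,0]],
    [[0,0,-0.25],[0,0,0]],
    [[0,0,-0.35],[0,0,0]],
    [[0,0,-0.4],[0,0,0]],
    [[0,0,-0.4],[0,0,0]],
  ],
)

```text
t: 22.9
eef_pos: [0.607, -0.3513, 0.1857]
tool_rot: [0.006, 0.295, 0.956, -0.001]
contact_force: [0.9, -0.4, -1.2]
gripper_width: 0.505
```

Run:
```python
from h import *
c=cam("wrist","w18"); np.savez("w18.npz",**c)
# rack nests from earlier wrist views
for f,box in (("w11.npz",(60,10,290,190)),("w12.npz",(70,5,370,230)),("w16.npz",(150,0,320,130))):
    c=load(f); hsv=cv2.cvtColor(c["pixels"],cv2.COLOR_RGB2HSV); u0,v0,u1,v1=box
    m=cv2.inRange(hsv,(0,170,40),(5,255,255))|cv2.inRange(hsv,(174,170,40),(180,255,255))
    mm=np.zeros_like(m); mm[v0:v1,u0:u1]=m[v0:v1,u0:u1]
    n,l,s,ce=cv2.connectedComponentsWithStats(mm); i=1+np.argmax(s[1:,4])
    k=(l==i); v,u=np.where(k); P=cloud(c)[v,u]; 
    top=P[:,2]>.0145; r=cv2.minAreaRect((P[top][:,:2]*1000).astype(np.float32)); print(f,len(P),r, P[top][:,2].max(), np.percentile(P[:,2],[5,30,95]).round(4))
```

```text
w11.npz 20930 ((444.2061462402344, -309.36199951171875), (66.75822448730469, 161.88880920410156), 3.5899157524108887) 0.27244103983349904 [0.0061 0.0071 0.0177]
w12.npz 36303 ((445.1195068359375, -324.7266845703125), (61.27641677856445, 129.28512573242188), 6.294219493865967) 0.20316508719712564 [0.0062 0.0071 0.0177]
w16.npz 11279 ((457.8263244628906, -330.7916564941406), (138.54312133789062, 97.3334732055664), 58.403743743896484) 0.3610254555489442 [0.0059 0.007  0.0177]
```

View pics/w18.png

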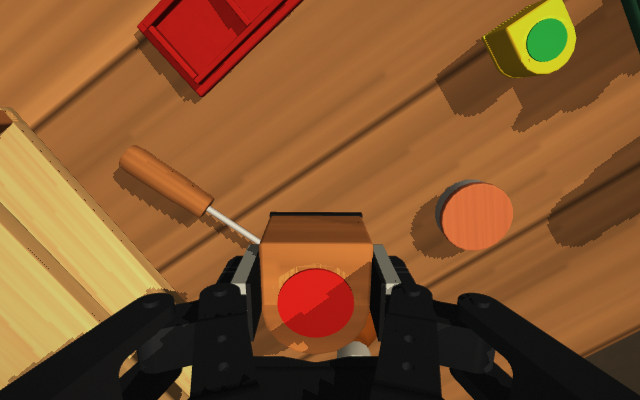

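Run:
```python
from h import *
c=load("w12.npz"); hsv=cv2.cvtColor(c["pixels"],cv2.COLOR_RGB2HSV)
m=cv2.inRange(hsv,(0,170,40),(5,255,255))|cv2.inRange(hsv,(174,170,40),(180,255,255)); m[235:]=0;m[:,380:]=0
v,u=np.where(m>0);P=cloud(c)[v,u]; k=(P[:,2]>.015)&(P[:,2]<.02); r=cv2.minAreaRect((P[k][:,:2]*1000).astype(np.float32)); print(r, np.radians(r[2]))
go((0.4412,-0.2891,0.15,1.681),(0.4412,-0.2891,0.07,1.681))
```

```text
((445.1195068359375, -324.7266845703125), (61.27641677856445, 129.28512573242188), 6.294219493865967) 0.10985485401117215
t=22.95 tcp [ 0.6056 -0.3512  0.1827] psi 2.5431 F [ 0.3 -0.7 -1.6] w 0.498 q1 0.98 q7 1.01
[[0.4276,-0.1034,0.0781],[0.0008,0.0012,0.1372]]  rows>=5.8
[[0.4293,-0.1036,0.2781],[0.0008,0.0012,0.1372]]  rows>=5.8
```

Emit:
play_rows(
  motion=[
    [[0.1,-0.03,0.0],[0.0008,0.0012,0.03]],
    [[0.2,-0.05,0.02],[0.0008,0.0012,0.06]],
    [[0.3,-0.08,0.05],[0.0008,0.0012,0.09]],
    [[0.4,-0.1,0.078],[0.0008,0.0012,0.12]],
    [[0.4276,-0.1034,0.1],[0.0008,0.0012,0.1372]],
    [[0.4293,-0.1036,0.2],[0.0008,0.0012,0.1372]],
    [[0.4293,-0.1036,0.27],[0.0008,0.0012,0.1372]],
    [[0.4293,-0.1036,0.27],[0.0008,0.0012,0.1372]],
  ],
)

```text
t: 23.75
eef_pos: [0.4374, -0.2875, 0.0694]
tool_rot: [-0.004, 0.667, 0.745, -0.001]
contact_force: [-0.4, 0.7, -0.5]
gripper_width: 0.502
```

Emit:
play_rows(
  motion=[
    [[0,0,0],[0,0,0]],
    [[0,0,0],[0,0,0]],
  ],
)

```text
t: 23.95
eef_pos: [0.4375, -0.2874, 0.0699]
tool_rot: [-0.004, 0.667, 0.745, -0.001]
contact_force: [0.7, 0.2, -1.0]
gripper_width: 0.503
```

Run:
```python
from h import *
c=cam("wrist","w19"); np.savez("w19.npz",**c)
go((0.4412,-0.2891,0.07,1.681),(0.4412,-0.2891,0.03,1.681),(0.4412,-0.2891,0.0285,1.681))
```

```text
t=24.00 tcp [ 0.4379 -0.2876  0.0703] psi 1.6817 F [-0.  -0.1 -0.9] w 0.500 q1 0.99 q7 0.15
[[-0.0046,0.0078,0.0006],[-0.0010,-0.0008,0.0001]]  rows>=0.1
[[-0.0050,0.0084,0.1006],[-0.0010,-0.0008,0.0001]]  rows>=0.8
[[-0.0051,0.0084,0.1043],[-0.0010,-0.0008,0.0001]]  rows>=0.8
```

View pics/w19.png

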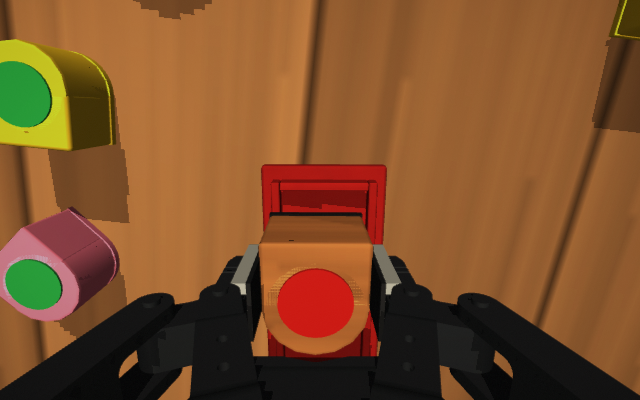

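Emit:
play_rows(
  motion=[
    [[-0.0046,0.0078,0.0],[-0.001,-0.0008,0]],
    [[-0.0048,0.0082,0.03],[-0.001,-0.0008,0]],
    [[-0.005,0.0084,0.06],[-0.001,-0.0008,0]],
    [[-0.005,0.0084,0.09],[-0.001,-0.0008,0]],
    [[-0.005,0.0084,0.1],[-0.001,-0.0008,0]],
    [[-0.005,0.0084,0.102],[-0.001,-0.0008,0]],
    [[-0.005,0.0084,0.102],[-0.001,-0.0008,0]],
  ],
)

```text
t: 24.7
eef_pos: [0.4413, -0.2889, 0.0292]
tool_rot: [-0.0, 0.667, 0.745, -0.0]
contact_force: [-0.4, -0.6, -0.2]
gripper_width: 0.502
```

Emit:
play_rows(
  motion=[
    [[0,0,0.004],[0,0,0]],
    [[0,0,0.004],[0,0,0]],
    [[0,0,0.004],[0,0,0]],
  ],
)

```text
t: 25.0
eef_pos: [0.4414, -0.289, 0.0279]
tool_rot: [0.0, 0.667, 0.745, -0.0]
contact_force: [0.1, -0.0, -0.9]
gripper_width: 0.501
```

Emit:
play_rows(
  motion=[
    [[0,0,0],[0,0,0]],
    [[0,0,0],[0,0,0]],
    [[0,0,0],[0,0,0]],
    [[0,0,-0.05],[0,0,0]],
    [[0,0,-0.15],[0,0,0]],
    [[0,0,-0.3],[0,0,0]],
    [[0,0,-0.4],[0,0,0]],
    [[0,0,-0.4],[0,0,0]],
  ],
  fingers=70,
)

```text
t: 25.8
eef_pos: [0.4455, -0.2903, 0.1946]
tool_rot: [0.006, 0.667, 0.745, 0.001]
contact_force: [0.7, 0.3, -0.0]
gripper_width: 0.823
```

Run:
```python
from h import *
c=cam("wrist","w20"); np.savez("w20.npz",**c)
P=cloud(c)
hsv=cv2.cvtColor(c["pixels"],cv2.COLOR_RGB2HSV)
d=np.hypot(P[...,0]-.4417,P[...,1]+.294)
k=(abs(P[...,2]-.048)<.006)&(d<.05); q=P[k]; print("heel top",cv2.minAreaRect((q[:,:2]*1000).astype(np.float32)),np.median(q[:,2]))
m=cv2.inRange(hsv,(0,170,40),(5,255,255))|cv2.inRange(hsv,(174,170,40),(180,255,255))
k=(m>0)&(P[...,2]>.015)&(P[...,2]<.02)&(d<.15); q=P[k]; print("rack",cv2.minAreaRect((q[:,:2]*1000).astype(np.float32)))
go((0.47,0.1,0.2,1.54))
```

```text
heel top ((441.3934631347656, -294.5533142089844), (43.7183952331543, 49.46345138549805), 7.10502815246582) 0.04761782868560338
rack ((445.1646423339844, -324.27691650390625), (60.99567794799805, 128.53250122070312), 6.270766735076904)
t=25.85 tcp [ 0.4435 -0.29    0.1915] psi 1.6815 F [ 0.5  0.1 -0.5] w 0.819 q1 1.09 q7 0.28
[[0.9615,0.1737,-0.0255],[0.0009,0.0008,0.0225]]  rows>=7.8
```

View pics/w20.png

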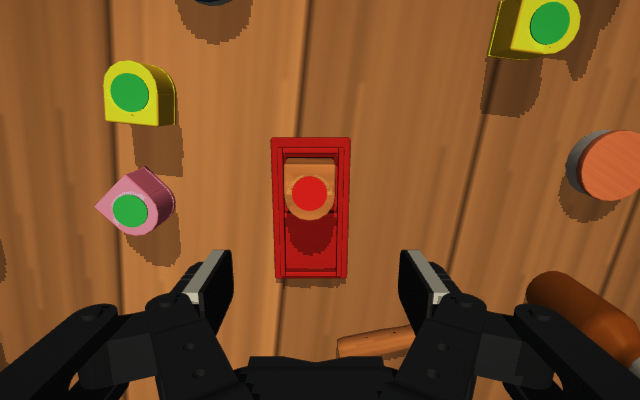

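Emit:
play_rows(
  motion=[
    [[0.12,0.02,-0.02],[0,0,0.005]],
    [[0.24,0.05,-0.025],[0,0,0.0225]],
    [[0.36,0.07,-0.025],[0,0,0.0225]],
    [[0.48,0.09,-0.025],[0,0,0.0225]],
    [[0.6,0.11,-0.025],[0,0,0.0225]],
    [[0.72,0.13,-0.025],[0,0,0.0225]],
    [[0.84,0.15,-0.025],[0,0,0.0225]],
    [[0.93,0.165,-0.025],[0,0,0.0225]],
  ],
  fingers=50,
)

```text
t: 26.65
eef_pos: [0.4668, 0.0899, 0.1991]
tool_rot: [0.003, 0.717, 0.697, 0.0]
contact_force: [-0.3, -0.7, -0.5]
gripper_width: 0.587
```

Emit:
play_rows(
  motion=[
    [[0,0,0],[0,0,0]],
    [[0,0,0],[0,0,0]],
  ],
)

```text
t: 26.85
eef_pos: [0.4659, 0.0906, 0.1981]
tool_rot: [0.002, 0.716, 0.698, -0.001]
contact_force: [-0.0, -0.7, 0.3]
gripper_width: 0.587
```

Run:
```python
from h import *
c=cam("wrist","w21"); np.savez("w21.npz",**c)
P=cloud(c)
for n in ((.532,.112),(.533,.174)):
  d=np.hypot(P[...,0]-n[0],P[...,1]-n[1]); k=(abs(P[...,2]-.058)<.005)&(d<.04)&(abs(P[...,1]-n[1])<.03); q=P[k]; print(cv2.minAreaRect((q[:,:2]*1000).astype(np.float32)),np.median(q[:,2]))
hsv=cv2.cvtColor(c["pixels"],cv2.COLOR_RGB2HSV)
k=(hsv[...,2]<60)&(abs(P[...,2]-.058)<.004)&(abs(P[...,0]-.435)<.03)&(abs(P[...,1]-.115)<.04); q=P[k]; print("handle",q.mean(0),cv2.minAreaRect((q[:,:2]*1000).astype(np.float32)))
go((0.437,0.1145,0.1,1.542))
```

```text
((532.4248046875, 111.5030517578125), (49.18162536621094, 44.72620391845703), 88.59970092773438) 0.05751117955509738
((534.2904663085938, 173.2537078857422), (49.546043395996094, 44.31334686279297), 86.83694458007812) 0.057484995346658074
handle [0.43908915 0.11484951 0.05877777] ((438.8562316894531, 114.1590805053711), (39.57211685180664, 15.970664978027344), 88.421142578125)
t=26.90 tcp [0.4661 0.0891 0.1981] psi 1.5427 F [-0.1 -0.6 -1. ] w 0.593 q1 0.47 q7 -0.64
[[0.0625,-0.0752,0.2447],[0.0004,0.0008,0.0001]]  rows>=2.1
```

View pics/w21.png

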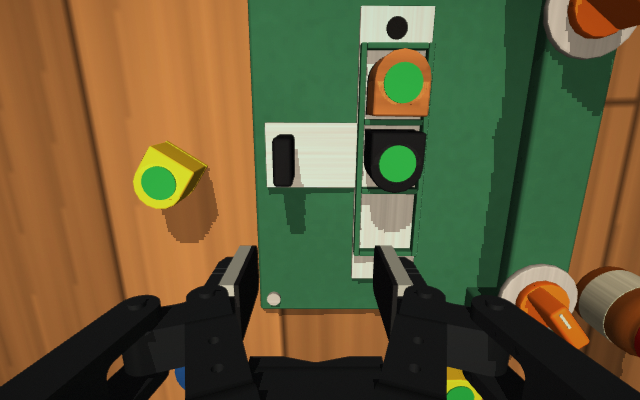

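Emit:
play_rows(
  motion=[
    [[0.062,-0.071,0.0],[0.0004,0.0008,0]],
    [[0.062,-0.071,0.12],[0.0004,0.0008,0]],
    [[0.062,-0.071,0.24],[0.0004,0.0008,0]],
    [[0.062,-0.071,0.24],[0.0004,0.0008,0]],
    [[0.062,-0.071,0.24],[0.0004,0.0008,0]],
  ],
)

```text
t: 27.4
eef_pos: [0.4383, 0.1131, 0.1019]
tool_rot: [-0.001, 0.717, 0.697, -0.001]
contact_force: [0.6, 0.5, 0.4]
gripper_width: 0.586
```

Run:
```python
from h import *
go((0.4388,0.1142,0.034,1.542))
```

```text
t=27.40 tcp [0.4383 0.1131 0.1019] psi 1.5413 F [0.6 0.5 0.4] w 0.586 q1 0.32 q7 -0.85
[[0.0028,0.0015,0.1698],[-0.0004,0.0001,-0.0001]]  rows>=1.4
```

Emit:
play_rows(
  motion=[
    [[0.0028,0.0015,0.08],[0,0,0]],
    [[0.0028,0.0015,0.165],[0,0,0]],
    [[0.0028,0.0015,0.165],[0,0,0]],
    [[0.0028,0.0015,0.165],[0,0,0]],
    [[0.0028,0.0015,0.165],[0,0,0]],
  ],
)

```text
t: 27.9
eef_pos: [0.4406, 0.1146, 0.0382]
tool_rot: [0.0, 0.718, 0.696, 0.001]
contact_force: [0.4, 0.3, 0.7]
gripper_width: 0.588
```

Emit:
play_rows(
  motion=[
    [[0,0,0],[0,0,0]],
    [[0,0,0],[0,0,0]],
    [[0,0,0],[0,0,0]],
    [[0,0,0],[0,0,0]],
    [[0,0,0],[0,0,0]],
  ],
  fingers=0,
  grip_force=40,
)

```text
t: 28.4
eef_pos: [0.4415, 0.1147, 0.0395]
tool_rot: [0.001, 0.718, 0.696, 0.001]
contact_force: [-1.8, -1.7, 11.4]
gripper_width: 0.176
```

Emit:
play_rows(
  motion=[
    [[0,0.015,0],[0,0,0]],
    [[0,0.04,0],[0,0,0]],
    [[0,0.07,0],[0,0,0]],
    [[0,0.1,0],[0,0,0]],
    [[0,0.13,0],[0,0,0]],
    [[0,0.16,0],[0,0,0]],
    [[0,0.19,0],[0,0,0]],
    [[0,0.21,0],[0,0,0]],
  ],
)

```text
t: 29.2
eef_pos: [0.5268, 0.1121, 0.0396]
tool_rot: [0.001, 0.718, 0.696, 0.001]
contact_force: [-2.2, 1.6, -0.3]
gripper_width: 0.175
```

Emit:
play_rows(
  motion=[
    [[0,0.01,0],[0,0,0]],
    [[0,0.025,0],[0,0,0]],
    [[0,0.04,0],[0,0,0]],
    [[0,0.05,0],[0,0,0]],
    [[0,0.06,0],[0,0,0]],
    [[0,0.06,0],[0,0,0]],
  ],
)

```text
t: 29.8
eef_pos: [0.5516, 0.1114, 0.0397]
tool_rot: [0.001, 0.718, 0.696, 0.002]
contact_force: [-0.2, 1.0, -4.2]
gripper_width: 0.173
```

Emit:
play_rows(
  motion=[
    [[0,0.005,0],[0,0,0]],
    [[0,0.01,0],[0,0,0]],
    [[0,0.015,0],[0,0,0]],
    [[0,0.015,0],[0,0,0]],
    [[0,0.015,0],[0,0,0]],
  ],
)

```text
t: 30.3
eef_pos: [0.5538, 0.1113, 0.0396]
tool_rot: [-0.0, 0.718, 0.696, -0.001]
contact_force: [-13.1, 0.6, 10.2]
gripper_width: 0.178
```

Emit:
play_rows(
  motion=[
    [[0,0.005,0],[0,0,0]],
    [[0,0.012,0],[0,0,0]],
    [[0,0.012,0],[0,0,0]],
    [[0,0.012,0],[0,0,0]],
  ],
)

```text
t: 30.7
eef_pos: [0.5538, 0.1113, 0.0395]
tool_rot: [-0.002, 0.717, 0.697, -0.005]
contact_force: [-17.9, -0.0, 14.5]
gripper_width: 0.172
```

Emit:
play_rows(
  motion=[
    [[0,0,0],[0,0,0]],
    [[0,0,0],[0,0,0]],
  ],
)

```text
t: 30.9
eef_pos: [0.5537, 0.1113, 0.0396]
tool_rot: [-0.002, 0.717, 0.697, -0.005]
contact_force: [-4.4, 0.8, 0.7]
gripper_width: 0.174
```

Emit:
play_rows(
  motion=[
    [[0,0,0],[0,0,0]],
    [[0,0,0],[0,0,0]],
    [[0,0,0],[0,0,0]],
    [[0,0,-0.1],[0,0,0]],
    [[0,0,-0.2],[0,0,0]],
    [[0,0,-0.35],[0,0,0]],
    [[0,0,-0.5],[0,0,0]],
    [[0,0,-0.5],[0,0,0]],
  ],
  fingers=50,
)

```text
t: 31.7
eef_pos: [0.5578, 0.1134, 0.245]
tool_rot: [0.0, 0.717, 0.697, -0.002]
contact_force: [1.0, -0.5, -0.7]
gripper_width: 0.587
```

Run:
```python
from h import *
c=cam("wrist","w22"); np.savez("w22.npz",**c)
c=cam("scene"); crop(c,"s22",280,460,180,300,4); np.savez("s22.npz",**c)
go((0.62,0.12,0.24,1.542))
```

```text
t=31.80 tcp [0.5578 0.113  0.2436] psi 1.5418 F [-0.3 -0.6 -0.5] w 0.585 q1 0.37 q7 -0.65
[[0.0220,0.1550,0.0087],[-0.0003,0.0006,-0.0000]]  rows>=1.3
```

View pics/w22.png

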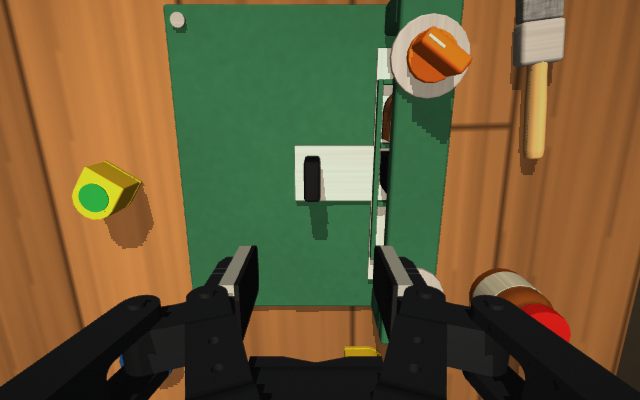

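View pics/s22.png

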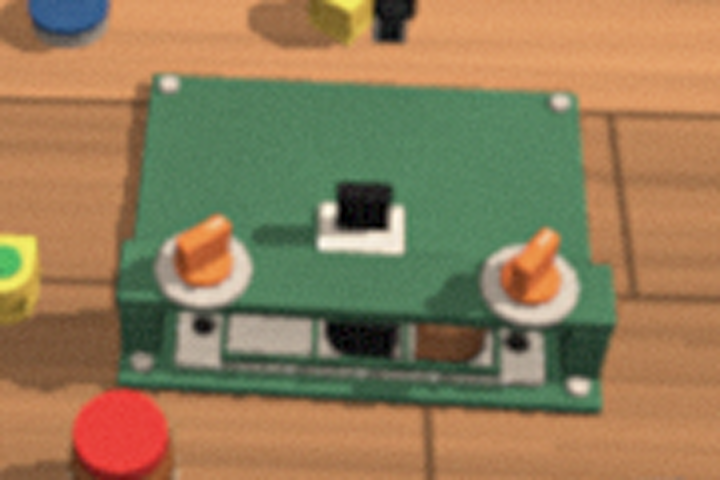

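Emit:
play_rows(
  motion=[
    [[0.1,0.1,0.0],[0,0,0]],
    [[0.2,0.2,0.0],[0,0,0]],
    [[0.24,0.23,0.0],[0,0,0]],
    [[0.24,0.23,0.0],[0,0,0]],
    [[0.24,0.23,0.0],[0,0,0]],
    [[0.24,0.23,0.0],[0,0,0]],
  ],
)

```text
t: 32.4
eef_pos: [0.652, 0.205, 0.2421]
tool_rot: [0.001, 0.717, 0.697, -0.003]
contact_force: [-0.1, -0.3, 0.1]
gripper_width: 0.585
```

Run:
```python
from h import *
c=cam("wrist","w23"); np.savez("w23.npz",**c)
go((0.652,0.2166,0.2,2.6))
P=cloud(c); hsv=cv2.cvtColor(c["pixels"],cv2.COLOR_RGB2HSV)
m=cv2.inRange(hsv,(5,170,100),(20,255,255))>0
d=np.hypot(P[...,0]-.652,P[...,1]-.2166); k=m&(d<.04); 
zt=np.percentile(P[k][:,2],98); print("ztop",zt)
k&=(P[...,2]>zt-.006); q=P[k]; r=cv2.minAreaRect((q[:,:2]*1000).astype(np.float32)); print(k.sum(),r,q[:,2].mean())
v,u=np.where(k); q=np.array([onplane(c,a,b,zt)[:2] for a,b in zip(u,v)]); w,V=np.linalg.eigh(np.cov(q.T)); print(q.mean(0),np.arctan2(V[1,1],V[0,1]),np.sqrt(w*12))
k=(d<.05)&(hsv[...,1]<60)&(P[...,2]>.08); q=P[k]; print("foot",cv2.minEnclosingCircle((q[:,:2]*1000).astype(np.float32)),np.median(q[:,2]))
```

```text
t=32.45 tcp [0.6521 0.2048 0.2426] psi 1.5408 F [ 0.2 -0.5 -0.4] w 0.587 q1 0.13 q7 -0.77
[[0.0300,-0.0009,0.1062],[-0.0008,0.0005,-0.1686]]  rows>=7.1
ztop 0.12619481375061764
822 ((650.7609252929688, 216.19862365722656), (14.29388427734375, 37.36312484741211), 52.91969680786133) 0.12468345172532283
[0.65143731 0.21683074] 2.485449041669455 [0.01439072 0.03653031]
foot ((651.9966430664062, 216.5697479248047), 49.99821853637695) 0.30846376459865343
```

View pics/w23.png

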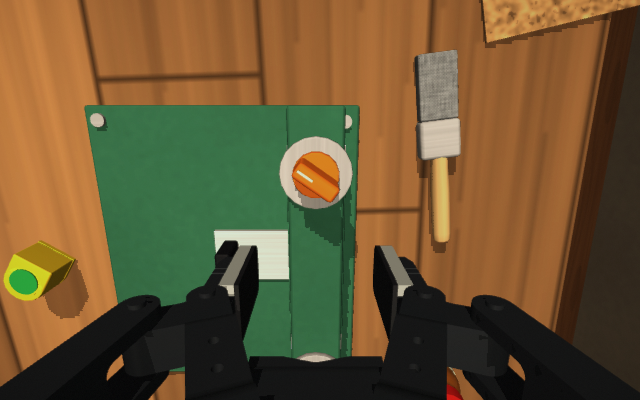

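Run:
```python
from h import *
go((0.6513,0.2167,0.17,2.49),(0.6513,0.2167,0.104,2.49))
```

```text
t=32.45 tcp [0.6521 0.2048 0.2426] psi 1.5408 F [ 0.2 -0.5 -0.4] w 0.587 q1 0.13 q7 -0.77
[[0.0306,-0.0024,0.1813],[-0.0008,0.0005,-0.1511]]  rows>=6.3
[[0.0315,-0.0020,0.3462],[-0.0008,0.0005,-0.1511]]  rows>=6.3
```

Emit:
play_rows(
  motion=[
    [[0.03,-0.002,0.05],[0,0,-0.1511]],
    [[0.03,-0.002,0.1],[0,0,-0.1511]],
    [[0.03,-0.002,0.1],[0,0,-0.1511]],
    [[0.03,-0.002,0.1],[0,0,-0.1511]],
    [[0.03,-0.002,0.15],[0,0,-0.1511]],
    [[0.03,-0.002,0.18],[0,0,-0.1511]],
    [[0.03,-0.002,0.18],[0,0,-0.1511]],
    [[0.03,-0.002,0.18],[0,0,-0.1511]],
  ],
)

```text
t: 33.25
eef_pos: [0.6512, 0.2147, 0.17]
tool_rot: [-0.001, 0.321, 0.947, -0.003]
contact_force: [0.7, 0.5, 0.2]
gripper_width: 0.586
```

Emit:
play_rows(
  motion=[
    [[0,0,0],[0,0,0]],
  ],
)

```text
t: 33.35
eef_pos: [0.6513, 0.214, 0.1705]
tool_rot: [-0.0, 0.322, 0.947, -0.003]
contact_force: [0.9, 0.4, 0.8]
gripper_width: 0.584
```

Run:
```python
from h import *
go((0.6513,0.2167,0.104,2.49))
cam("wrist","w24")
```

```text
t=33.35 tcp [0.6513 0.214  0.1705] psi 2.4866 F [0.9 0.4 0.8] w 0.584 q1 0.21 q7 0.03
[[0.0043,0.0066,0.1662],[-0.0011,0.0002,-0.0005]]  rows>=1.3
```

View pics/w24.png

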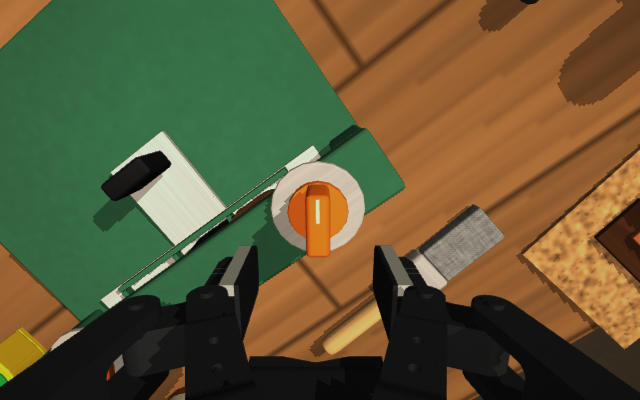

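Emit:
play_rows(
  motion=[
    [[0.0043,0.0066,0.08],[-0.001,0,0]],
    [[0.0043,0.0066,0.164],[-0.001,0,0]],
    [[0.0043,0.0066,0.164],[-0.001,0,0]],
    [[0.0043,0.0066,0.164],[-0.001,0,0]],
    [[0.0043,0.0066,0.164],[-0.001,0,0]],
  ],
)

```text
t: 33.9
eef_pos: [0.6524, 0.2172, 0.1072]
tool_rot: [0.002, 0.322, 0.947, 0.0]
contact_force: [0.6, 0.4, 0.2]
gripper_width: 0.585
```

Emit:
play_rows(
  motion=[
    [[0,0,0],[0,0,0]],
    [[0,0,0],[0,0,0]],
    [[0,0,0],[0,0,0]],
    [[0,0,0],[0,0,0]],
    [[0,0,0],[0,0,0]],
  ],
  fingers=0,
  grip_force=50,
)

```text
t: 34.4
eef_pos: [0.6515, 0.2153, 0.1087]
tool_rot: [0.002, 0.322, 0.947, -0.002]
contact_force: [-6.0, -7.1, 11.3]
gripper_width: 0.149
```

Run:
```python
from h import *
go((0.6515,0.2167,0.106,1.5))
```

```text
t=34.40 tcp [0.6515 0.2153 0.1087] psi 2.4853 F [-6.  -7.1 11.3] w 0.149 q1 0.18 q7 -0.02
[[0.0021,0.0028,0.0067],[-0.0000,0.0008,0.1568]]  rows>=6.6
```

Emit:
play_rows(
  motion=[
    [[0,0,0],[0,0,0.015]],
    [[0,0,0],[0,0,0.035]],
    [[0,0,0],[0,0,0.055]],
    [[0,0,0],[0,0,0.075]],
    [[0,0,0],[0,0,0.095]],
    [[0,0,0],[0,0,0.115]],
    [[0,0,0],[0,0,0.135]],
    [[0,0,0],[0,0,0.155]],
  ],
)

```text
t: 35.2
eef_pos: [0.6519, 0.2154, 0.1088]
tool_rot: [0.003, 0.73, 0.684, -0.0]
contact_force: [2.5, 0.1, -5.6]
gripper_width: 0.147
```

Run:
```python
from h import *
go((0.6515,0.2163,0.108,0.5))
```

```text
t=35.20 tcp [0.6519 0.2154 0.1088] psi 1.5064 F [ 2.5  0.1 -5.6] w 0.147 q1 0.07 q7 -0.89
[[0.0022,-0.0012,0.0019],[0.0008,0.0003,0.1602]]  rows>=6.7
```

Emit:
play_rows(
  motion=[
    [[0,0,0],[0,0,0.02]],
    [[0,0,0],[0,0,0.04]],
    [[0,0,0],[0,0,0.06]],
    [[0,0,0],[0,0,0.08]],
    [[0,0,0],[0,0,0.1]],
    [[0,0,0],[0,0,0.12]],
    [[0,0,0],[0,0,0.14]],
    [[0,0,0],[0,0,0.16]],
  ],
)

```text
t: 36.0
eef_pos: [0.6524, 0.2149, 0.1088]
tool_rot: [0.003, 0.969, 0.245, 0.001]
contact_force: [3.1, -0.2, -5.5]
gripper_width: 0.151
```

Emit:
play_rows(
  motion=[
    [[0,0,0],[0,0,0.02]],
    [[0,0,0],[0,0,0.04]],
    [[0,0,0],[0,0,0.06]],
    [[0,0,0],[0,0,0.06]],
  ],
)

```text
t: 36.4
eef_pos: [0.6525, 0.2147, 0.1088]
tool_rot: [0.003, 0.998, 0.059, 0.002]
contact_force: [1.8, -0.6, -3.1]
gripper_width: 0.151
```

Run:
```python
from h import *
go((0.6515,0.2163,0.108,0.5)); cam("wrist","w25")
```

```text
t=36.40 tcp [0.6525 0.2147 0.1088] psi 0.1177 F [ 1.8 -0.6 -3.1] w 0.151 q1 -0.12 q7 -2.11
[[-0.0021,-0.0043,0.0019],[0.0010,-0.0004,-0.0608]]  rows>=2.6
```

View pics/w25.png

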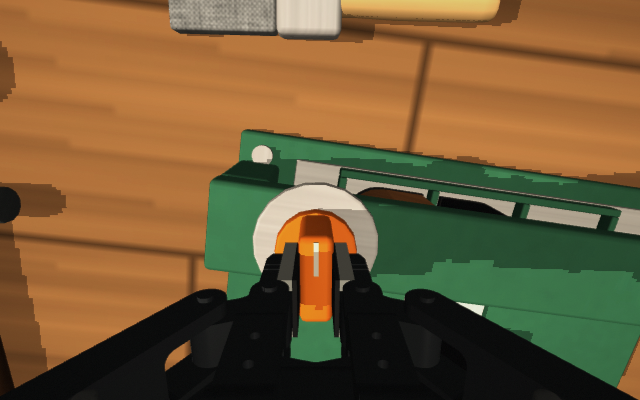

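Emit:
play_rows(
  motion=[
    [[0,0,0],[0,0,0]],
    [[0,0,0],[0,0,0]],
    [[0,0,0],[0,0,0]],
    [[0,0,-0.1],[0,0,0]],
    [[0,0,-0.17],[0,0,0]],
    [[0,0,-0.17],[0,0,-0.02]],
    [[0,0,-0.17],[0,0,-0.04]],
    [[0,0,-0.17],[0,0,-0.06]],
  ],
  fingers=45,
)

```text
t: 37.25
eef_pos: [0.6524, 0.2153, 0.1775]
tool_rot: [0.003, 0.968, 0.25, 0.002]
contact_force: [-0.6, 0.5, -0.6]
gripper_width: 0.523
```

Run:
```python
from h import *
go((0.6517,0.216,0.17,1.9))
```

```text
t=37.25 tcp [0.6524 0.2153 0.1775] psi 0.5044 F [-0.6  0.5 -0.6] w 0.523 q1 -0.05 q7 -1.74
[[-0.0006,-0.0025,0.0188],[0.0011,0.0004,-0.2221]]  rows>=9.3
```

Emit:
play_rows(
  motion=[
    [[0,-0.002,0.0],[0.001,0,-0.22]],
    [[0,-0.002,0.0],[0.001,0,-0.22]],
    [[0,-0.002,0.0],[0.001,0,-0.22]],
    [[0,-0.002,0.0],[0.001,0,-0.22]],
    [[0,-0.002,0.0],[0.001,0,-0.22]],
    [[0,-0.002,0.0],[0.001,0,-0.22]],
    [[0,-0.002,0.0],[0.001,0,-0.22]],
    [[0,-0.002,0.0],[0.001,0,-0.22]],
  ],
)

```text
t: 38.05
eef_pos: [0.6521, 0.216, 0.1779]
tool_rot: [0.001, 0.658, 0.753, -0.001]
contact_force: [-0.2, -0.5, -0.8]
gripper_width: 0.526
```

Run:
```python
from h import *
go((0.6517,0.216,0.17,3.259))
```

```text
t=38.05 tcp [0.6521 0.216  0.1779] psi 1.7052 F [-0.2 -0.5 -0.8] w 0.526 q1 0.11 q7 -0.66
[[0.0001,-0.0009,0.0198],[-0.0002,0.0004,-0.2473]]  rows>=10.4
```

Emit:
play_rows(
  motion=[
    [[0,0,0.01],[0,0,-0.2473]],
    [[0,0,0.01],[0,0,-0.2473]],
    [[0,0,0.01],[0,0,-0.2473]],
    [[0,0,0.01],[0,0,-0.2473]],
    [[0,0,0.01],[0,0,-0.2473]],
    [[0,0,0.01],[0,0,-0.2473]],
    [[0,0,0.01],[0,0,-0.2473]],
    [[0,0,0.01],[0,0,-0.2473]],
  ],
)

```text
t: 38.85
eef_pos: [0.6523, 0.2159, 0.1742]
tool_rot: [0.001, 0.118, 0.993, -0.001]
contact_force: [-0.7, 0.8, 0.6]
gripper_width: 0.525
```

Emit:
play_rows(
  motion=[
    [[0,0,0.0],[0,0,-0.05]],
    [[0,0,0.0],[0,0,-0.05]],
    [[0,0,0.0],[0,0,-0.05]],
    [[0,0,0.0],[0,0,-0.05]],
  ],
)

```text
t: 39.25
eef_pos: [0.6523, 0.2158, 0.1742]
tool_rot: [0.001, -0.037, 0.999, -0.001]
contact_force: [-0.3, -0.3, 0.1]
gripper_width: 0.526
```

Run:
```python
from h import *
c=cam("wrist","w26")
go((0.6517,0.216,0.105,3.259))
P=cloud(c); hsv=cv2.cvtColor(c["pixels"],cv2.COLOR_RGB2HSV)
m=cv2.inRange(hsv,(5,170,100),(20,255,255))>0
d=np.hypot(P[...,0]-.652,P[...,1]-.2166); k=m&(d<.04)&(P[...,2]>.119)&(P[...,2]<.135); q=P[k]; r=cv2.minAreaRect((q[:,:2]*1000).astype(np.float32)); print(k.sum(),r)
```

```text
t=39.30 tcp [0.6523 0.2158 0.1743] psi -3.0674 F [0.9 0.3 0.2] w 0.526 q1 0.26 q7 0.70
[[0.0018,0.0008,0.1733],[-0.0003,0.0002,-0.0069]]  rows>=1.4
1375 ((650.628173828125, 215.9549560546875), (38.07522964477539, 14.01331901550293), 6.939563751220703)
```

View pics/w26.png

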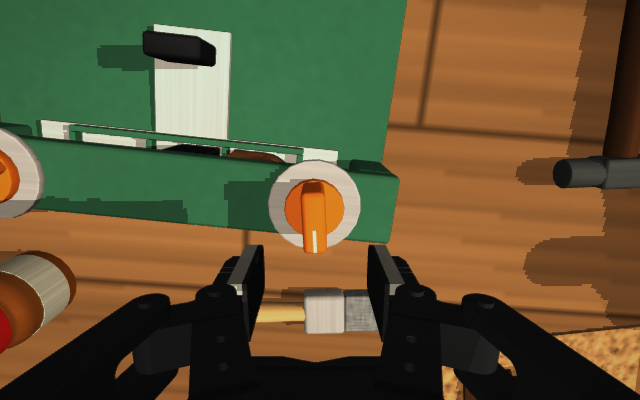

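Emit:
play_rows(
  motion=[
    [[0.003,0,0.08],[0,0,-0.0069]],
    [[0.003,0,0.17],[0,0,-0.0069]],
    [[0.003,0,0.17],[0,0,-0.0069]],
    [[0.003,0,0.17],[0,0,-0.0069]],
    [[0.003,0,0.17],[0,0,-0.0069]],
  ],
)

```text
t: 39.8
eef_pos: [0.6521, 0.2167, 0.1087]
tool_rot: [0.002, -0.058, 0.998, -0.0]
contact_force: [-0.1, -0.1, 0.9]
gripper_width: 0.527
```

Emit:
play_rows(
  motion=[
    [[0,0,0],[0,0,0]],
    [[0,0,0],[0,0,0]],
    [[0,0,0],[0,0,0]],
    [[0,0,0],[0,0,0]],
    [[0,0,0],[0,0,0]],
  ],
  fingers=0,
)

```text
t: 40.3
eef_pos: [0.6534, 0.2151, 0.1108]
tool_rot: [0.003, -0.057, 0.998, -0.002]
contact_force: [-1.9, -5.8, 8.7]
gripper_width: 0.151
```

Emit:
play_rows(
  motion=[
    [[0,0,0],[0,0,0.02]],
    [[0,0,0],[0,0,0.04]],
    [[0,0,0],[0,0,0.06]],
    [[0,0,0],[0,0,0.08]],
    [[0,0,0],[0,0,0.1]],
    [[0,0,0],[0,0,0.12]],
    [[0,0,0],[0,0,0.14]],
    [[0,0,0],[0,0,0.15]],
  ],
)

```text
t: 41.1
eef_pos: [0.6529, 0.2136, 0.1109]
tool_rot: [0.004, 0.404, 0.915, -0.002]
contact_force: [-1.8, -3.2, -1.5]
gripper_width: 0.151
```

Run:
```python
from h import *
go((0.6517,0.216,0.105,2.0)); print(bot.get_obs()["torque"])
```

```text
t=41.10 tcp [0.6529 0.2136 0.1109] psi 2.3091 F [-1.8 -3.2 -1.5] w 0.151 q1 0.16 q7 -0.16
[[0.0065,0.0017,0.0147],[0.0002,0.0012,0.0492]]  rows>=2.1
[-0.68292257  0.35723107  0.05936278]
```

Emit:
play_rows(
  motion=[
    [[0,0,0],[0,0,0.02]],
    [[0,0,0],[0,0,0.035]],
    [[0,0,0],[0,0,0.045]],
    [[0,0,0],[0,0,0.055]],
    [[0,0,0],[0,0,0.055]],
  ],
)

```text
t: 41.6
eef_pos: [0.6526, 0.2133, 0.111]
tool_rot: [0.005, 0.554, 0.832, -0.002]
contact_force: [-0.3, -1.9, -2.2]
gripper_width: 0.15
```

Run:
```python
from h import *
go((0.6517,0.216,0.105,2.0)); print(bot.get_obs()["torque"])
```

```text
t=41.60 tcp [0.6526 0.2133 0.111 ] psi 1.9668 F [-0.3 -1.9 -2.2] w 0.150 q1 0.12 q7 -0.47
[[0.0071,0.0005,0.0149],[0.0004,0.0015,-0.0053]]  rows>=0.2
[-0.52128913 -0.02452621  1.7129319 ]
```

Emit:
play_rows(
  motion=[
    [[0,0,0],[0,0,0]],
    [[0,0,0],[0,0,0]],
  ],
)

```text
t: 41.8
eef_pos: [0.6525, 0.2134, 0.111]
tool_rot: [0.005, 0.553, 0.833, -0.002]
contact_force: [0.8, -1.1, -2.8]
gripper_width: 0.152
```

Emit:
play_rows(
  motion=[
    [[0,0,0],[0,0,0]],
    [[0,0,0],[0,0,0]],
    [[0,0,0],[0,0,0]],
    [[0,0,-0.1],[0,0,0]],
    [[0,0,-0.2],[0,0,0]],
    [[0,0,-0.32],[0,0,0]],
    [[0,0,-0.32],[0,0,0]],
    [[0,0,-0.32],[0,0,0]],
  ],
  fingers=45,
)

```text
t: 42.6
eef_pos: [0.6525, 0.2149, 0.241]
tool_rot: [0.006, 0.553, 0.833, -0.0]
contact_force: [0.5, -0.2, -1.0]
gripper_width: 0.525
```

```bash
cat >> h.py <<'E'
def bar(c,x,y):
    P=cloud(c); hsv=cv2.cvtColor(c["pixels"],cv2.COLOR_RGB2HSV)
    m=cv2.inRange(hsv,(5,170,100),(20,255,255))>0
    d=np.hypot(P[...,0]-x,P[...,1]-y); k=m&(d<.04)&(P[...,2]>.119)&(P[...,2]<.135); q=P[k]; (cx,cy),(w,h),a=cv2.minAreaRect((q[:,:2]*1000).astype(np.float32))
    a=np.radians(a if w>h else a+90); print("bar",k.sum(),cx,cy,w,h,"angle",a,a-np.pi,"theta",(-0.0285-a)%np.pi,(-0.0285-a)%np.pi+np.pi)
E
python3 - <<'E'
from h import *
c=cam("wrist","w27"); bar(c,.6517,.216)
go((0.6456,0.0007,0.24,2.0))
E
```

```text
bar 803 650.856689453125 216.0987548828125 14.007795333862305 38.260616302490234 angle 2.0540742109886367 -1.0875184426011564 theta 1.0590184426011562 4.200611096190949
t=42.65 tcp [0.6519 0.2141 0.2392] psi 1.9688 F [-0.1 -0.5 -1.5] w 0.525 q1 0.15 q7 -0.39
[[-0.4858,-0.2213,0.0021],[0.0005,0.0016,-0.0050]]  rows>=4.3
```

View pics/w27.png

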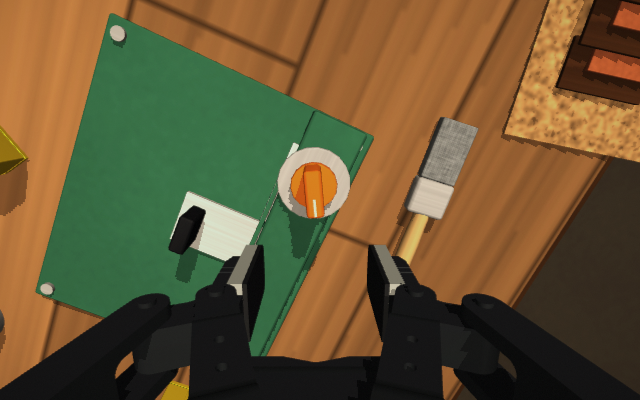

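Emit:
play_rows(
  motion=[
    [[-0.1,-0.05,0.0],[0,0.0016,0]],
    [[-0.2,-0.1,0.0],[0,0.0016,0]],
    [[-0.3,-0.14,0.0],[0,0.0016,0]],
    [[-0.4,-0.18,0.0],[0,0.0016,0]],
    [[-0.486,-0.221,0.0],[0,0.0016,0]],
    [[-0.486,-0.221,0.0],[0,0.0016,0]],
    [[-0.486,-0.221,0.0],[0,0.0016,0]],
  ],
)

```text
t: 43.35
eef_pos: [0.6451, -0.001, 0.2392]
tool_rot: [-0.0, 0.555, 0.832, 0.001]
contact_force: [0.4, 1.0, 0.3]
gripper_width: 0.529
```

Run:
```python
from h import *
c=cam("wrist","w28"); bar(c,.6456,.0007)
go((0.6456,0.0007,0.17,2.3))
```

```text
bar 812 644.232177734375 0.5162849426269531 13.95327091217041 37.515445709228516 angle 2.2274584149413776 -0.9141342386484155 theta 0.8856342386484153 4.027226892238208
t=43.40 tcp [0.6451 0.001  0.2397] psi 1.9686 F [-0.7  0.9  0.6] w 0.527 q1 0.52 q7 -0.07
[[-0.0014,0.0007,0.1742],[0.0003,-0.0002,-0.0527]]  rows>=2.2
```

View pics/w28.png

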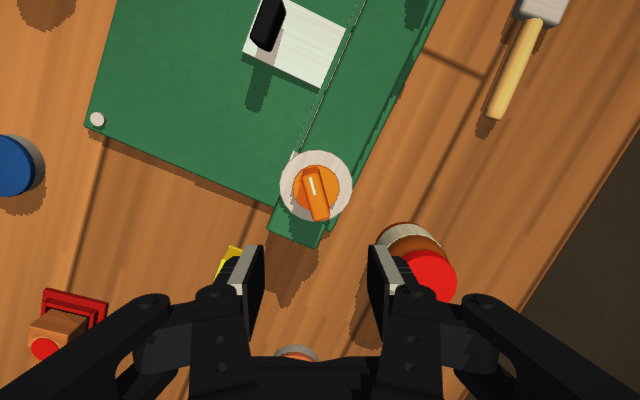

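Run:
```python
from h import *
go((0.6448,0.0007,0.17,2.227),(0.6448,0.0007,0.106,2.227))
```

```text
t=43.40 tcp [0.6451 0.001  0.2397] psi 1.9686 F [-0.7  0.9  0.6] w 0.527 q1 0.52 q7 -0.07
[[-0.0006,-0.0011,0.1742],[0.0003,-0.0002,-0.0411]]  rows>=1.7
[[-0.0009,-0.0014,0.3342],[0.0003,-0.0002,-0.0411]]  rows>=2.7
```

Emit:
play_rows(
  motion=[
    [[0,-0.001,0.1],[0,0,-0.0411]],
    [[0,-0.001,0.17],[0,0,-0.0411]],
    [[0,-0.001,0.17],[0,0,-0.0411]],
    [[0,-0.001,0.17],[0,0,-0.0411]],
    [[0,-0.001,0.25],[0,0,-0.0411]],
    [[0,-0.001,0.33],[0,0,-0.0411]],
    [[0,-0.001,0.33],[0,0,-0.0411]],
    [[0,-0.001,0.33],[0,0,-0.0411]],
  ],
)

```text
t: 44.2
eef_pos: [0.6457, 0.002, 0.1096]
tool_rot: [0.001, 0.442, 0.897, 0.002]
contact_force: [-0.5, -0.2, 0.4]
gripper_width: 0.52
```

Run:
```python
from h import *
cam("wrist","w29")
go((0.6448,0.0007,0.106,2.227))
```

```text
t=44.25 tcp [0.6463 0.0021 0.1103] psi 2.2264 F [0.4 0.7 1.1] w 0.526 q1 0.50 q7 0.06
[[-0.0004,-0.0051,0.0108],[0.0008,0.0001,-0.0001]]  rows>=0.1
```

View pics/w29.png

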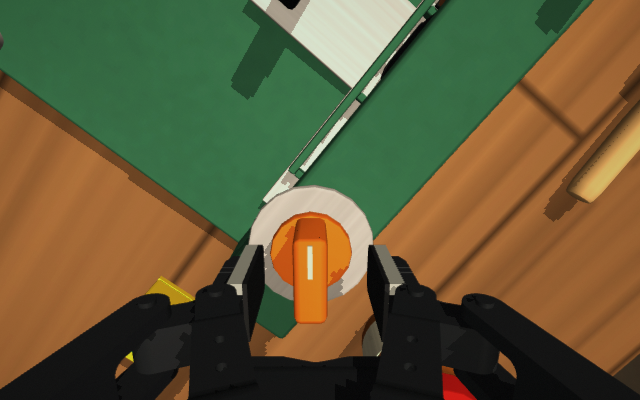

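Emit:
play_rows(
  motion=[
    [[0,-0.004,0.006],[0.0008,0,0]],
    [[0,-0.004,0.006],[0.0008,0,0]],
    [[0,-0.004,0.006],[0.0008,0,0]],
    [[0,-0.004,0.006],[0.0008,0,0]],
    [[0,-0.004,0.006],[0.0008,0,0]],
    [[0,-0.004,0.006],[0.0008,0,0]],
  ],
  fingers=0,
)

```text
t: 44.85
eef_pos: [0.6446, 0.0002, 0.1098]
tool_rot: [0.0, 0.442, 0.897, -0.001]
contact_force: [-6.2, -3.7, 10.3]
gripper_width: 0.149
```

Emit:
play_rows(
  motion=[
    [[0,0,0],[0,0,0.015]],
    [[0,0,0],[0,0,0.035]],
    [[0,0,0],[0,0,0.055]],
    [[0,0,0],[0,0,0.075]],
    [[0,0,0],[0,0,0.095]],
    [[0,0,0],[0,0,0.115]],
    [[0,0,0],[0,0,0.135]],
    [[0,0,0],[0,0,0.155]],
  ],
)

```text
t: 45.65
eef_pos: [0.6459, 0.0003, 0.11]
tool_rot: [0.002, 0.812, 0.584, 0.001]
contact_force: [5.8, 0.4, -9.4]
gripper_width: 0.147
```

Emit:
play_rows(
  motion=[
    [[0,0,0],[0,0,0.02]],
    [[0,0,0],[0,0,0.04]],
    [[0,0,0],[0,0,0.06]],
    [[0,0,0],[0,0,0.08]],
    [[0,0,0],[0,0,0.1]],
    [[0,0,0],[0,0,0.12]],
    [[0,0,0],[0,0,0.14]],
    [[0,0,0],[0,0,0.16]],
  ],
)

```text
t: 46.45
eef_pos: [0.647, -0.0009, 0.11]
tool_rot: [0.002, 0.993, 0.117, 0.002]
contact_force: [5.4, -1.8, -8.8]
gripper_width: 0.143
```

Run:
```python
from h import *
go((0.6448,0.0007,0.106,0.2)); print(bot.get_obs()["torque"])
```

```text
t=46.45 tcp [ 0.647  -0.0009  0.11  ] psi 0.2354 F [ 5.4 -1.8 -8.8] w 0.143 q1 0.21 q7 -1.68
[[-0.0044,-0.0052,0.0099],[0.0006,-0.0007,0.0056]]  rows>=0.2
[-0.67938891 -1.0523411   0.04935641]
```

Emit:
play_rows(
  motion=[
    [[0,0,0],[0,0,0]],
    [[0,0,0],[0,0,0]],
    [[0,0,0],[0,0,0]],
    [[0,0,-0.1],[0,0,0]],
    [[0,0,-0.17],[0,0,0]],
    [[0,0,-0.17],[0,0,-0.02]],
    [[0,0,-0.17],[0,0,-0.04]],
    [[0,0,-0.17],[0,0,-0.06]],
  ],
  fingers=45,
)

```text
t: 47.25
eef_pos: [0.6468, -0.0004, 0.1788]
tool_rot: [0.002, 0.952, 0.305, 0.002]
contact_force: [0.4, 0.7, -0.3]
gripper_width: 0.523
```

Run:
```python
from h import *
go((0.6448,0.0007,0.176,2.0))
```

```text
t=47.25 tcp [ 6.468e-01 -4.000e-04  1.788e-01] psi 0.6193 F [ 0.4  0.7 -0.3] w 0.523 q1 0.29 q7 -1.30
[[-0.0024,-0.0052,0.0069],[0.0011,0.0002,-0.2197]]  rows>=9.2
```

Emit:
play_rows(
  motion=[
    [[-0.0024,-0.005,0],[0.001,0,-0.22]],
    [[-0.0024,-0.005,0],[0.001,0,-0.22]],
    [[-0.0024,-0.005,0],[0.001,0,-0.22]],
    [[-0.0024,-0.005,0],[0.001,0,-0.22]],
    [[-0.0024,-0.005,0],[0.001,0,-0.22]],
    [[-0.0024,-0.005,0],[0.001,0,-0.22]],
    [[-0.0024,-0.005,0],[0.001,0,-0.22]],
    [[-0.0024,-0.005,0],[0.001,0,-0.22]],
  ],
)

```text
t: 48.05
eef_pos: [0.6448, 0.0007, 0.1792]
tool_rot: [0.001, 0.614, 0.789, 0.0]
contact_force: [-0.4, -0.4, -0.4]
gripper_width: 0.526
```

Run:
```python
from h import *
go((0.6448,0.0007,0.176,3.377))
```

```text
t=48.05 tcp [0.6448 0.0007 0.1792] psi 1.8200 F [-0.4 -0.4 -0.4] w 0.526 q1 0.46 q7 -0.23
[[-0.0000,-0.0001,0.0081],[-0.0000,0.0003,-0.2478]]  rows>=10.4
```

Emit:
play_rows(
  motion=[
    [[0,0,0.008],[0,0,-0.2478]],
    [[0,0,0.008],[0,0,-0.2478]],
    [[0,0,0.008],[0,0,-0.2478]],
    [[0,0,0.008],[0,0,-0.2478]],
    [[0,0,0.008],[0,0,-0.2478]],
    [[0,0,0.008],[0,0,-0.2478]],
    [[0,0,0.008],[0,0,-0.2478]],
    [[0,0,0.008],[0,0,-0.2478]],
  ],
)

```text
t: 48.85
eef_pos: [0.6449, 0.0006, 0.1766]
tool_rot: [0.001, 0.061, 0.998, -0.0]
contact_force: [0.2, 0.5, -0.6]
gripper_width: 0.527
```

Emit:
play_rows(
  motion=[
    [[0,0,0],[0,0,-0.056]],
    [[0,0,0],[0,0,-0.056]],
    [[0,0,0],[0,0,-0.056]],
    [[0,0,0],[0,0,-0.056]],
  ],
)

```text
t: 49.25
eef_pos: [0.645, 0.0004, 0.1768]
tool_rot: [0.001, -0.115, 0.993, -0.0]
contact_force: [0.5, -0.9, 0.6]
gripper_width: 0.529
```

Run:
```python
from h import *
c=cam("wrist","w30"); bar(c,.6448,.0007)
go((0.6448,0.0007,0.107,3.377))
```

```text
bar 1356 644.0416259765625 -0.1633129119873047 37.64796829223633 13.871949195861816 angle 0.2358059535193241 -2.905786700070469 theta 2.877286700070469 6.018879353660262
t=49.30 tcp [6.450e-01 5.000e-04 1.768e-01] psi -2.9126 F [ 0.3 -0.1 -0. ] w 0.528 q1 0.64 q7 1.15
[[0.0006,0.0008,0.1744],[-0.0002,0.0003,-0.0010]]  rows>=1.4
```

View pics/w30.png

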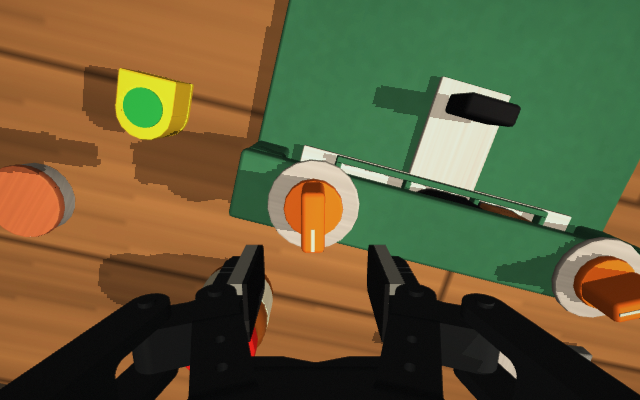

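Emit:
play_rows(
  motion=[
    [[0.0006,0.0008,0.09],[0,0,0]],
    [[0.0006,0.0008,0.174],[0,0,0]],
    [[0.0006,0.0008,0.174],[0,0,0]],
    [[0.0006,0.0008,0.174],[0,0,0]],
    [[0.0006,0.0008,0.174],[0,0,0]],
  ],
)

```text
t: 49.8
eef_pos: [0.646, 0.0014, 0.1094]
tool_rot: [0.002, -0.114, 0.993, -0.0]
contact_force: [-0.7, -0.6, 0.1]
gripper_width: 0.523
```

Emit:
play_rows(
  motion=[
    [[0,0,0],[0,0,0]],
    [[0,0,0],[0,0,0]],
    [[0,0,0],[0,0,0]],
    [[0,0,0],[0,0,0]],
    [[0,0,0],[0,0,0]],
  ],
  fingers=0,
)

```text
t: 50.3
eef_pos: [0.6477, -0.0005, 0.1116]
tool_rot: [0.004, -0.113, 0.994, -0.002]
contact_force: [-1.3, -4.8, 8.1]
gripper_width: 0.15
```

Emit:
play_rows(
  motion=[
    [[0,0,0],[0,0,0.02]],
    [[0,0,0],[0,0,0.04]],
    [[0,0,0],[0,0,0.06]],
    [[0,0,0],[0,0,0.08]],
    [[0,0,0],[0,0,0.1]],
    [[0,0,0],[0,0,0.12]],
    [[0,0,0],[0,0,0.14]],
    [[0,0,0],[0,0,0.155]],
  ],
)

```text
t: 51.1
eef_pos: [0.6471, -0.0027, 0.1116]
tool_rot: [0.004, 0.368, 0.93, -0.001]
contact_force: [-2.2, -4.4, -0.8]
gripper_width: 0.149
```

Run:
```python
from h import *
go((0.6448,0.0007,0.107,2.05)); print(bot.get_obs()["torque"])
```

```text
t=51.10 tcp [ 0.6471 -0.0027  0.1116] psi 2.3882 F [-2.2 -4.4 -0.8] w 0.149 q1 0.51 q7 0.22
[[0.0102,0.0022,0.0115],[0.0003,0.0014,0.0538]]  rows>=2.3
[-0.92990161  0.41151923  0.0600712 ]
```

Emit:
play_rows(
  motion=[
    [[0,0,0],[0,0,0.02]],
    [[0,0,0],[0,0,0.035]],
    [[0,0,0],[0,0,0.05]],
    [[0,0,0],[0,0,0.06]],
    [[0,0,0],[0,0,0.067]],
    [[0,0,0],[0,0,0.067]],
  ],
)

```text
t: 51.7
eef_pos: [0.6466, -0.0033, 0.1117]
tool_rot: [0.005, 0.553, 0.833, -0.002]
contact_force: [-1.3, -2.9, -1.6]
gripper_width: 0.149
```

Run:
```python
from h import *
go((0.6448,0.0007,0.107,2.05)); print(bot.get_obs()["torque"])
```

```text
t=51.70 tcp [ 0.6466 -0.0033  0.1117] psi 1.9707 F [-1.3 -2.9 -1.6] w 0.149 q1 0.45 q7 -0.15
[[0.0109,-0.0002,0.0117],[0.0004,0.0016,-0.0126]]  rows>=0.5
[-0.65580773  0.41103546  1.6427626 ]
```

Emit:
play_rows(
  motion=[
    [[0,0,0],[0,0,0]],
    [[0,0,0],[0,0,0]],
  ],
)

```text
t: 51.9
eef_pos: [0.6465, -0.0033, 0.1117]
tool_rot: [0.005, 0.552, 0.834, -0.002]
contact_force: [0.6, -2.9, -2.8]
gripper_width: 0.147
```

Emit:
play_rows(
  motion=[
    [[0,0,0],[0,0,0]],
    [[0,0,0],[0,0,0]],
    [[0,0,0],[0,0,0]],
    [[0,0,-0.1],[0,0,0]],
    [[0,0,-0.2],[0,0,0]],
    [[0,0,-0.35],[0,0,0]],
    [[0,0,-0.4],[0,0,0]],
    [[0,0,-0.4],[0,0,0]],
  ],
  fingers=45,
)

```text
t: 52.7
eef_pos: [0.6481, -0.0005, 0.2778]
tool_rot: [0.009, 0.552, 0.834, 0.001]
contact_force: [1.1, -0.8, -0.0]
gripper_width: 0.526
```

Run:
```python
from h import *
c=cam("wrist","w31"); bar(c,.6448,.0007); bar(c,.6517,.216)
go((0.5,-0.1,0.35,1.6))
```

```text
bar 635 644.3092041015625 0.40097618103027344 13.983863830566406 37.46240234375 angle 2.052210131383636 -1.089382522206157 theta 1.0608825222061569 4.20247517579595
bar 0 0.0 0.0 0.0 0.0 angle 1.5707963267948966 -1.5707963267948966 theta 1.5422963267948966 4.6838889803846895
t=52.75 tcp [ 0.6469 -0.0012  0.2748] psi 1.9721 F [-0.2 -1.1 -0.7] w 0.529 q1 0.51 q7 -0.04
[[-0.0862,-0.4330,-0.1905],[0.0016,0.0017,0.0592]]  rows>=3.8
```

View pics/w31.png

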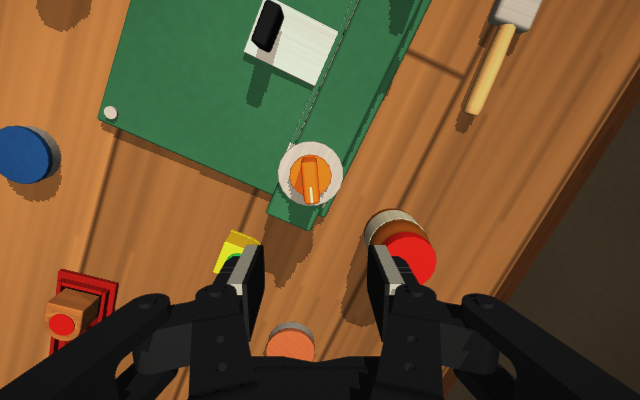

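Right bolt reads 4.20 rad too. I'll pull back to a clear pose for a final check of everything.

Emit:
play_rows(
  motion=[
    [[-0.02,-0.1,-0.1],[0,0,0.02]],
    [[-0.04,-0.2,-0.19],[0,0,0.04]],
    [[-0.06,-0.3,-0.19],[0,0,0.059]],
    [[-0.0862,-0.4,-0.19],[0,0,0.059]],
    [[-0.0862,-0.433,-0.19],[0,0,0.059]],
    [[-0.0862,-0.433,-0.19],[0,0,0.059]],
    [[-0.0862,-0.433,-0.19],[0,0,0.059]],
  ],
  fingers=60,
)

```text
t: 53.45
eef_pos: [0.5003, -0.0996, 0.3493]
tool_rot: [0.007, 0.696, 0.718, 0.001]
contact_force: [0.2, 0.1, -0.4]
gripper_width: 0.705
```

Run:
```python
from h import *
c=cam("wrist","w32"); P=cloud(c)
d=np.hypot(P[...,0]-.4417,P[...,1]+.294); k=(abs(P[...,2]-.048)<.006)&(d<.05); q=P[k]; print("red heel",cv2.minAreaRect((q[:,:2]*1000).astype(np.float32)),np.median(q[:,2]))
hsv=cv2.cvtColor(c["pixels"],cv2.COLOR_RGB2HSV)
k=(hsv[...,2]<60)&(abs(P[...,2]-.058)<.004)&(abs(P[...,0]-.554)<.04)&(abs(P[...,1]-.111)<.04); q=P[k]; print("handle",len(q),cv2.minAreaRect((q[:,:2]*1000).astype(np.float32)) if len(q) else None)
bar(c,.6448,.0007); bar(c,.6517,.216)
c=cam("scene","s32"); crop(c,"s32c",190,450,145,295,3)
c=cam("top","t32")
go()
```

```text
red heel ((441.16033935546875, -294.2520446777344), (44.004302978515625, 49.346946716308594), 5.841639995574951) 0.04767209424744839
handle 0 None
bar 497 643.9832763671875 -0.055568695068359375 13.290736198425293 37.575618743896484 angle 2.0623730869985146 -1.0792195665912785 theta 1.0507195665912783 4.192312220181071
bar 0 0.0 0.0 0.0 0.0 angle 1.5707963267948966 -1.5707963267948966 theta 1.5422963267948966 4.6838889803846895
t=53.60 tcp [ 0.5008 -0.0988  0.3494] psi 1.6036 F [-0.7  0.5  0.7] w 0.699 q1 0.84 q7 -0.04
```

View pics/w32.png

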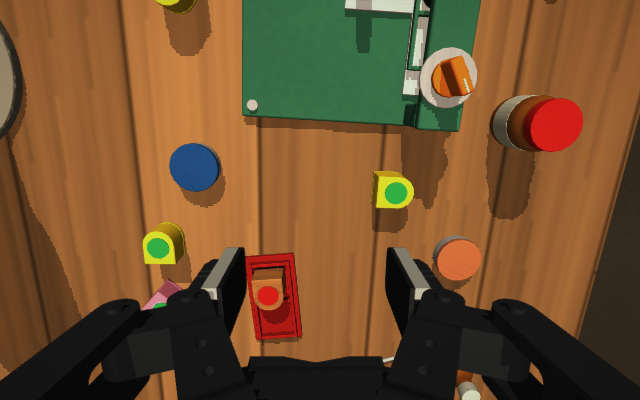

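View pics/s32c.png

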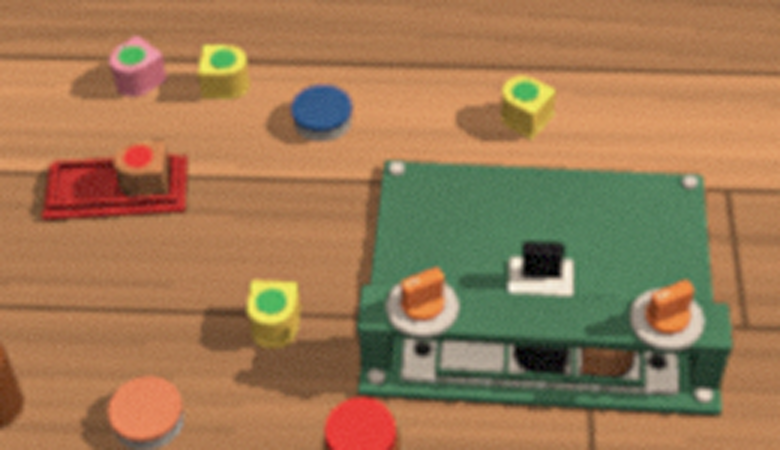

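View pics/t32.png

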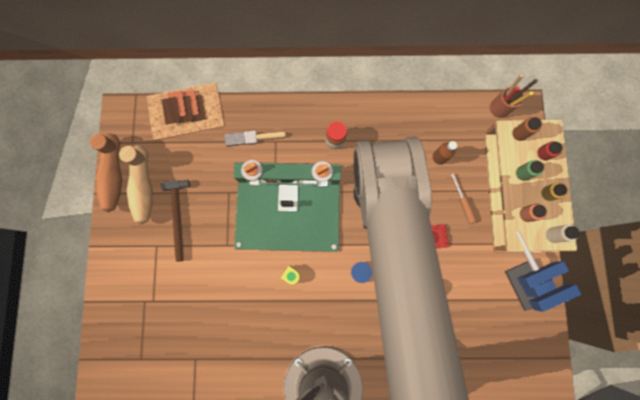

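Run:
```python
from h import *
print(bot.hand_in())
```

```text
the job is handed in; nothing more can be done
None
```

I completed every step of the task and handed the job in at about 54 s of the 208 s allowed. `hand_in` gives no verdict, so the checks below are my own readings.

- **Sorting:** Three real heels were on the bench: two green-tagged (one brown, one black) and one red-tagged. I left the three yellow and one pink look-alikes alone. The black heel was knocked aside mid-run, so I measured it again before picking it up.
- **Heel positions:** The green heels went into the left and middle carriage nests. They sat about 1–2 mm off centre with their tops at 0.0575 m, so they are seated. The red heel is in the left reject nest, within 1 mm of centre, top at 0.0477 m.
- **Carriage:** I pulled it to its front stop. Setting the first heel down slid it about 5 mm back in, still inside the 20 mm limit. The handle then moved about 120 mm from the front stop until it met the home stop at about 18 N.
- **Bolts:** I turned the left bolt and then the right until each resisted. Camera readings were 4.20 rad for both; a later reading of the right one gave 4.19.
- **Final pictures:** The bystanders I could see have not visibly moved, but I did not measure them. The gripper is clear at z = 0.35 m with no contact force.

Two checks gave no reading in the last view because the handle and the left knob were out of frame. For those I rely on the handle's position when I released it at the home stop and on the earlier left-bolt reading. The final scene picture agrees with both. After the carriage went home, the green heels were only seen under the bridge, not measured again.

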